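# Stack the distance rings on the propeller shaft

### The job

Put the three steel distance rings on the propeller shaft held in the ball vise, the largest against the flange, then the medium, then the small one, ready for the propeller. Lower each over the shaft in the grip, never let it drop, and press it home with about a kilo of push, never above three, before you let go of it; leave everything else on the bench where it is.

Things in the scene. Friction and masses are not known exactly. Their poses are not given: they have to be found in the camera images.
- vise: ball vise, clamped tight, does not give: black base ring 132 mm wide, 26 mm high, in it a dark steel ball 100 mm across; two steel jaws on top grip a propeller shaft pointing up. Origin under the base's centre. Shaft and ball were set by eye and lean 3 to 4.6 degrees, in a direction that differs each time and that no pose shows at the start
- ball_centre (a point): centre of the vise's ball, 55 mm above the bench, on the shaft's axis. From here up along the shaft: drive flange 48 mm wide, top face at 35 mm; plain shaft 12 mm diameter from there to its flat end at 77 mm, which has a 1 mm chamfer. The axis leans about this point, so the shaft's end is 4 to 6.2 mm off: find it by sight or feel
- seat (a point): point of the vise's base 35 mm straight above the ball's centre, 90 mm above the bench: middle of the flange's top face if the shaft stood upright; the true middle is 1.8 to 2.8 mm to one side because of the lean. Its axes are the base's, not the shaft's
- ring_large_mid (a point): largest of the three plain steel distance rings, lying flat: outside diameter 40 mm, bore 14 mm, 12 mm high. Point at its centre, 6 mm above its underside; z along its axis. Goes flat on the flange and then leans with it
- ring_medium_mid (a point): middle one of the three plain steel distance rings, lying flat: outside diameter 32 mm, bore 14 mm, 10 mm high. Point at its centre, 5 mm above its underside; z along its axis. Goes flat on the large ring
- ring_small_mid (a point): smallest of the three plain steel distance rings, lying flat: outside diameter 26 mm, bore 14 mm, 10 mm high. Point at its centre, 5 mm above its underside; z along its axis. Goes flat on the medium ring
- spinner: aluminium propeller spinner cone, 62 mm wide, 57 mm high; origin under its centre. Bystander
- nut: steel hexagon propeller nut, solid looking, 23 mm over corners, 10 mm high; origin under its centre. Bystander
- sanding_block: wooden sanding block 95 x 62 x 23 mm, long side along its x; origin under its centre. Bystander
- lead_bar: lead weight 30 x 105 x 22 mm, long side along its y; origin under its centre. Bystander
- balsa_strip: balsa strip 12 x 300 x 8 mm, long side along its y; origin under its centre. Bystander
- bar_clamp: small dark bar clamp lying flat, bar 110 mm along its y, arms and handle reaching 50 mm to its x, 18 mm high; origin under the bar's middle. Bystander
There are look-alikes about, which are no part of the job. Several things have the shape of the vise; the one meant has the colours described above.

How it is judged:
On the way, in this order (a step that is already met when the one before it is completed fails the run):
1. the large ring is on the shaft, down on the flange, and pressed onto it with more than 4 N (horizontal distance between ring_large_mid and seat below 0.008 m and z of ring_large_mid in the frame of vise between 0.094 and 0.0985 m and contact force between ring_large and vise above 4 N), for 0.15 s.
2. the medium ring is on the shaft, down on the large ring, and pressed onto it with more than 4 N (horizontal distance between ring_medium_mid and seat below 0.008 m and z of ring_medium_mid in the frame of vise between 0.105 and 0.1095 m and contact force between ring_medium and ring_large above 4 N), for 0.15 s.
3. the small ring is on the shaft, down on the medium ring, and pressed onto it with more than 4 N (horizontal distance between ring_small_mid and seat below 0.008 m and z of ring_small_mid in the frame of vise between 0.115 and 0.1195 m and contact force between ring_small and ring_medium above 4 N), for 0.15 s.
At the end, for the whole second after the job is handed in: Rings on the shaft, large, medium, small from the flange up, each pressed home (over 4 N) in turn: centres 6, 17 and 27 mm (+1.8, -2 mm) above the seat point, within 8 mm of it sideways, within 8 degrees of level, at rest (horizontal distance between each of ring_large_mid, ring_medium_mid, ring_small_mid and seat below 0.008 m and z of ring_large_mid in the frame of vise between 0.094 and 0.0978 m and angle between each of ring_large_mid, ring_medium_mid, ring_small_mid's own z axis and vertical below 0.14 rad and linear speed of each of ring_large, ring_medium, ring_small below 0.02 m/s and z of ring_medium_mid in the frame of vise between 0.105 and 0.1088 m and z of ring_small_mid in the frame of vise between 0.115 and 0.1188 m); the robot touches nothing.
It fails at once if more than 30 N on the vise or on the shaft it holds (contact force between vise and anything else above 30 N).
It fails at once if two rings pressed together with more than 30 N (contact force between ring_large and ring_medium above 30 N or contact force between ring_medium and ring_small above 30 N).
It fails at once if a ring is let fall (moving faster than 0.5 m/s out of the fingers) ((linear speed of ring_large above 0.5 m/s and contact force between the fingers and ring_large below 0.05 N) or (linear speed of ring_medium above 0.5 m/s and contact force between the fingers and ring_medium below 0.05 N) or (linear speed of ring_small above 0.5 m/s and contact force between the fingers and ring_small below 0.05 N)).
It fails at once if another loose thing on the bench (spinner, nut, sanding block, lead bar, balsa strip, bar clamp) is shifted more than 30 mm (distance of any of spinner, nut, sanding_block, lead_bar, balsa_strip, bar_clamp from where it was at the start of the episode above 0.03 m).
It also fails if it takes over 72 s, if anything falls off the work surface, if the arm or the gripper's body presses on something with over 40 N, if the wrist force passes 120 N, or if a joint passes its speed limit or range.

### The arm

A 6-joint arm with a two-finger parallel gripper is mounted at the origin on the work surface. World frame = base frame: x ahead of the robot, y to its left, z up, the work surface at z = 0. Lengths are in m, angles in rad, forces in N, time in s.
With the tool pointing down it reaches from about 0.375 to 0.9 m from the base axis. Payload 3.1 kg.
Tool frame: the origin (TCP) lies on the centre line of the jaws, within the pads' length; the fingertips stand robot.tip_reach ahead of it and the grasp point (between the pads) is the TCP (robot.tip_reach is the distance from the TCP to the fingertips, in m); z points along the fingers, y is the direction in which the jaws open and shut (so a half turn about z gives the same grasp; the last joint's range is limited). The gripper opens to 87 mm and grips with 3 to 60 N. Pads are 19 mm wide; open, the fingers measure 117 mm over their backs; the gripper's body (75 mm by 190 mm) begins 51 mm behind the grasp point.
Start: joints at [1.099, 0.527, 1.433, -0, 1.181, -0.178], TCP at [0.181, 0.598, 0.242] pointing down, gripper open.
Joint ranges: [-3.08, 3.08], [-0.75, 2.2], [0.22, 2.44], [-1.43, 4.57], [0, 2.65], [-2.85, 2.85]. Speed limits (rad/s): [2.79, 2.79, 3.14, 3.14, 3.14, 3.14].

### API

Orientations are given as a unit quaternion [x, y, z, w].
In Python, from rig import telemetry, viewer, robot gives the robot as it stands. The module is installed in compiled form; this text tells all that it offers.
- The arm moves only by the tool step_arm, never from a script. Its argument "targets" is a list of rows, each an object of numbers: "dx", "dy", "dz": the shift along the tool's x, y, z in m; "rx", "ry", "rz": the turn, a rotation vector about the tool's x, y, z in degrees. In form: [{"dx": .., "dy": .., "dz": .., "rx": .., "ry": .., "rz": ..}, ...]. A call has exactly 5 rows; each row is the pose to reach, as a shift and turn from the pose measured when the call began, along the tool's axes at that moment; what a row does not reach only later rows make up. A row lasts 1/8 s, in which the tool goes at most 62.5 mm and 10.7 degrees, less where a joint would pass 70% of its speed; a pose out of reach is approached as far as the arm can. A call with a gripper value outside its range is refused whole. "gripper" is the opening, from 0 (shut) to 1 (fully open), set as the call begins (left out, the last holds). The fingers move at their own pace and stop on an object; "force" is the grip in N (left out, the last holds). Time passes only in rows, so rows that repeat a pose let the fingers close, or fill a call up. It gives the time, the measured TCP pose, the force and the opening at its end, in the units of the state.
- telemetry.get_obs(): the state, without advancing time (a new reading comes with each control period).
- viewer.camera(name): name is "side" or "top" or "wrist"; returns a dict with "img" (420x560x3 uint8, blue, green, red), "depth" (420x560 float32, m along the optical axis (not along the pixel's ray), 0 where there is no reading), "K" (3x3 intrinsics, pixels), "R" (3x3) and "t" (3): a world point X has camera coordinates R X + t. Camera axes: x right, y down, z forward; pixel columns grow to the right and rows downward; lengths in m; the calibration is good to about 2 mm. A picture is of the moment at which its call begins.
- robot.hand_in(): hands the job in, once; it reports no verdict.
The state is a dict: "time": time; "q": joint angles; "joint_velocities": joint speeds; "joint_torque": joint torques, N m; "position": TCP position; "tool_rot": TCP orientation; "ft_force": force on the tool from outside, world axes, zero at the start; "moment": the same for the moment, N m; "grip_width": finger opening in m.
Only numpy, scipy, OpenCV 4.12 (cv2) and the standard library are available. Lean on these libraries where they do the work, as an engineer would, in place of code of your own. Each camera call takes 0.05 s, during which the arm holds its last target.

## Working session

There is one attempt and no reset: what is moved stays moved. The work goes in short steps, Python scripts to look and compute and a tool call to move; the robot and the scene stay as the last step left them, time stands still between calls to the robot, and variables do not carry over. Pictures are saved under pics/ and viewed, and the job is handed in when it is done.

Besides the shell and the picture viewer there is one more tool, called as name(argument=value, ...), one argument or row to a line, values as JSON. step_arm: Moves the arm, as the interface text tells. Its arguments: {"type":"object","properties":{"targets":{"type":"array"},"gripper":{"type":"number"},"force":{"type":"number"}},"required":["targets"]}

```bash
mkdir -p pics; cat > h.py <<'E'
import numpy as np, cv2
from scipy.spatial.transform import Rotation as R
from rig import telemetry, viewer, robot
def shot(n,tag):
    c=viewer.camera(n); cv2.imwrite(f'pics/{tag}.png',c['img']); np.savez(f'pics/{tag}.npz',**{k:np.asarray(v) for k,v in c.items()}); return c
def load(tag): return dict(np.load(f'pics/{tag}.npz'))
def ray(c,u,v,z):
    d=c['R'].T@np.linalg.inv(c['K'])@np.array([u,v,1.]); o=-c['R'].T@c['t']
    return o+d*(z-o[2])/d[2]
def proj(c,X):
    p=c['K']@(c['R']@np.asarray(X)+c['t']); return p[:2]/p[2]
def pt(c,u,v):
    d=c['depth'][int(v),int(u)]; return c['R'].T@(np.linalg.inv(c['K'])@np.array([u,v,1.])*d-c['t'])
def cloud(c):
    H,W=c['depth'].shape; u,v=np.meshgrid(np.arange(W),np.arange(H))
    P=np.stack([u,v,np.ones_like(u)],-1)@np.linalg.inv(c['K']).T*c['depth'][...,None]
    return (P-c['t'])@c['R']
E
python3 - <<'E'
from h import *
for n in ['side','top','wrist']:
    c=shot(n,n+'0'); print(n,c['K'].round(1).tolist(),(-c['R'].T@c['t']).round(3))
o=telemetry.get_obs(); print(o); print(robot.tip_reach)
E
```

```text
side [[396.9, 0.0, 280.9], [0.0, 396.9, 209.8], [0.0, 0.0, 1.0]] [ 0.353 -0.542  0.689]
top [[406.4, 0.0, 279.8], [0.0, 406.4, 205.3], [0.0, 0.0, 1.0]] [0.519 0.036 1.019]
wrist [[310.4, 0.0, 282.4], [0.0, 310.4, 209.6], [0.0, 0.0, 1.0]] [0.116 0.618 0.384]
{'time': 0.15, 'q': array([ 1.09850500e+00,  5.28252301e-01,  1.43358997e+00, -1.51733011e-06,
        1.18139499e+00, -1.78497936e-01]), 'joint_velocities': array([ 0.00011879, -0.00393037, -0.00473661, -0.00053899,  0.00045527,
        0.0003231 ]), 'joint_torque': array([ 1.16592317e-03, -4.40431201e+01, -1.76843047e+01,  6.33669645e-02,
        5.52775164e-02, -1.15852117e-04]), 'position': array([0.18072153, 0.59775887, 0.24080233]), 'tool_rot': array([ 1.46368623e-01,  9.89229776e-01, -7.79379708e-04, -2.62212286e-04]), 'ft_force': array([-0.76652668, -0.40285373,  0.28166355]), 'moment': array([ 0.00223323, -0.05223401,  0.05848529]), 'grip_width': 0.08676776566445314}
0.019
```

View pics/top0.png

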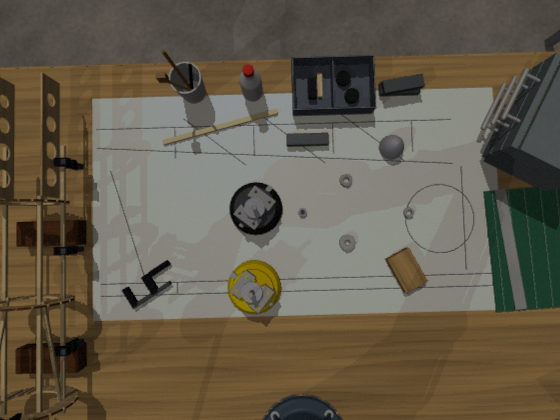

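View pics/side0.png

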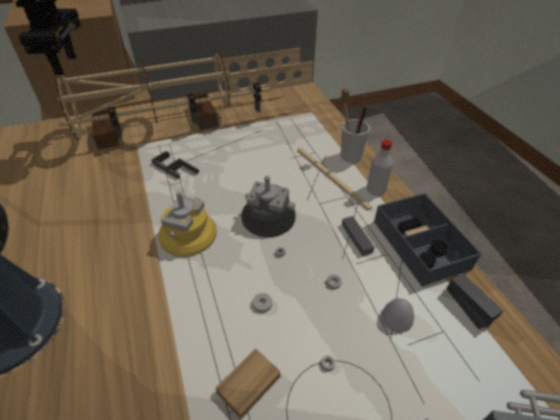

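View pics/wrist0.png

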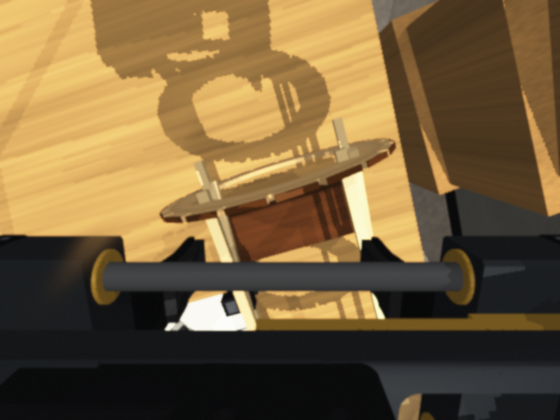

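The black vise is at top-view pixel (256,208). A yellow look-alike is at (254,287). The small round things are at (303,212), (346,181), (347,242) and (409,212), so I'll crop and measure them.

```bash
python3 - <<'E'
from h import *
c=load('top0'); s=load('side0')
im=c['img']
cr=lambda u,v,r,im:cv2.resize(im[v-r:v+r,u-r:u+r],(266,266),interpolation=cv2.INTER_CUBIC)
rows=[np.hstack([cr(256,208,34,im),cr(303,212,18,im),cr(346,181,18,im)]),np.hstack([cr(347,242,18,im),cr(409,212,18,im),cr(267,200,34,s['img'])])]
cv2.imwrite('pics/crops.png',np.vstack(rows))
P=cloud(c)
for u,v in [(303,212),(346,181),(347,242),(409,212),(256,208),(254,287),(392,147)]:
    w=P[v-14:v+15,u-14:u+15].reshape(-1,3)
    print((u,v),'ray z=.01',ray(c,u,v,.01).round(4),'maxz',np.sort(w[:,2])[-3:].round(4),pt(c,u,v).round(4))
    m=w[(w[:,2]>.005)&(w[:,2]<.14)]; print(len(m),m.min(0).round(4),m.max(0).round(4),np.median(m,0).round(4))
E
```

```text
(303, 212) ray z=.01 [ 0.5532 -0.0191  0.01  ] maxz [1.0195 1.0195 1.0195] [ 0.5533 -0.0192  0.0081]
55 [ 0.5457 -0.0266  0.0051] [ 0.5635 -0.0066  0.0129] [ 0.5535 -0.0166  0.0091]
(346, 181) ray z=.01 [ 0.6275 -0.1286  0.01  ] maxz [0.0137 1.0195 1.0195] [ 0.6283 -0.1299  0.002 ]
99 [ 0.6075 -0.142   0.005 ] [ 0.6453 -0.1137  0.0137] [ 0.6301 -0.1282  0.0089]
(347, 242) ray z=.01 [ 0.4759 -0.1256  0.01  ] maxz [1.0195 1.0195 1.0195] [ 0.4756 -0.1269  0.0016]
182 [ 0.4537 -0.158   0.0051] [ 0.4957 -0.1056  0.015 ] [ 0.4755 -0.1251  0.0107]
(409, 212) ray z=.01 [ 0.5458 -0.282   0.01  ] maxz [1.0195 1.0195 1.0195] [ 0.5461 -0.2855 -0.0012]
65 [ 0.5239 -0.2926  0.0051] [ 0.5559 -0.2676  0.0131] [ 0.5455 -0.2805  0.0089]
(256, 208) ray z=.01 [0.5665 0.0974 0.01  ] maxz [0.1339 1.0195 1.0195] [0.5609 0.0902 0.1284]
839 [0.5303 0.0601 0.0253] [0.599  0.1281 0.1339] [0.5626 0.0923 0.0798]
(254, 287) ray z=.01 [0.372  0.1072 0.01  ] maxz [1.0195 1.0195 1.0195] [0.3839 0.1015 0.0914]
834 [0.3467 0.0702 0.024 ] [0.4151 0.1369 0.1355] [0.3834 0.1018 0.0812]
(392, 147) ray z=.01 [ 0.7096 -0.2468  0.01  ] maxz [1.0195 1.0195 1.0195] [ 0.7026 -0.2364  0.047 ]
477 [ 0.6799 -0.2707  0.0053] [ 0.7387 -0.2141  0.0587] [ 0.7053 -0.2363  0.0369]
```

View pics/crops.png

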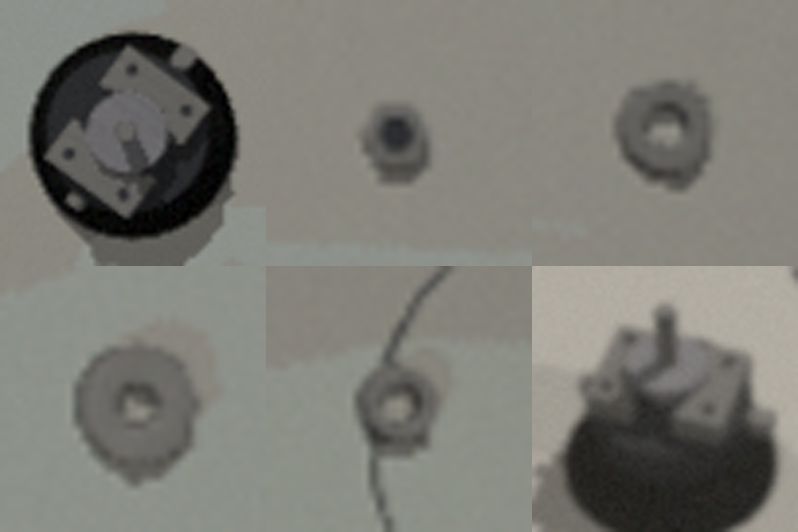

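The four candidates are:
- (347,242), the largest: the large ring
- (346,181): the medium ring
- (409,212): the small ring
- (303,212), hexagonal with a dark bore: the nut, a bystander

The black vise is at (256,208). Next I'll work out the wrist camera geometry and the vise heights.

```bash
python3 - <<'E'
from h import *
w=load('wrist0'); o=telemetry.get_obs()
Rt=R.from_quat(o['tool_rot']).as_matrix(); p=o['position']
cw=-w['R'].T@w['t']
print('Rt',Rt.round(3).tolist()); print('cam in tool',(Rt.T@(cw-p)).round(4)); print('cam axes in tool (cols x,y,z)',(Rt.T@w['R'].T).round(3).tolist())
print('tcp px',proj(w,p), 'tip',proj(w,p+Rt@[0,0,.019]))
c=load('top0'); P=cloud(c)
# heights around vise, base circle
hsv=cv2.cvtColor(c['img'],cv2.COLOR_BGR2HSV)
g=c['img'].max(2)
m=((g<60)).astype(np.uint8); m[:170]=0;m[250:]=0;m[:,:220]=0;m[:,290:]=0
m=cv2.morphologyEx(m,cv2.MORPH_OPEN,np.ones((2,2)))
cs,_=cv2.findContours(m,0,1); k=max(cs,key=cv2.contourArea); e=cv2.fitEllipse(cv2.convexHull(k)); print(e)
print('base ctr',ray(c,*e[0],.020), 'width',e[1][0]/406*1.0)
s=P[180:236,228:286]; 
for z0 in np.arange(.02,.14,.01):
    q=s[(s[...,2]>z0)&(s[...,2]<=z0+.01)]; print(round(z0,2),len(q),q.mean(0).round(4) if len(q) else '',np.ptp(q,axis=0).round(3) if len(q) else '')
sd=load('side0');P=cloud(sd)
q=P.reshape(-1,3); q=q[(abs(q[:,0]-.563)<.07)&(abs(q[:,1]-.093)<.07)]
for z0 in np.arange(.08,.14,.005):
    r=q[(q[:,2]>z0)&(q[:,2]<=z0+.005)]; print('side',round(z0,3),len(r),r.mean(0).round(4) if len(r) else '',np.ptp(r,axis=0).round(3) if len(r) else '')
E
```

```text
Rt [[-0.957, 0.29, -0.001], [0.29, 0.957, -0.001], [0.0, -0.002, -1.0]]
cam in tool [ 0.0681  0.0006 -0.1436]
cam axes in tool (cols x,y,z) [[0.0, -0.968, -0.249], [1.0, 0.001, -0.001], [0.001, -0.249, 0.968]]
tcp px [281.46281289 269.4370269 ] tip [281.59619333 254.69677869]
((256.60552978515625, 209.4812774658203), (52.19257354736328, 52.638423919677734), 173.7782745361328)
base ctr [0.56231776 0.09540193 0.02      ] width 0.12855313681616573
0.02 482 [0.5601 0.093  0.0243] [0.121 0.122 0.009]
0.03 4 [0.5382 0.0975 0.0305] [0.052 0.102 0.001]
0.04 0  
0.05 157 [0.5472 0.0761 0.0581] [0.099 0.095 0.01 ]
0.06 368 [0.575  0.1072 0.0634] [0.099 0.094 0.009]
0.07 382 [0.5605 0.0923 0.0778] [0.1   0.098 0.008]
0.08 391 [0.5672 0.1021 0.085 ] [0.092 0.084 0.01 ]
0.09 96 [0.5687 0.102  0.0911] [0.042 0.046 0.005]
0.1 0  
0.11 0  
0.12 10 [0.5619 0.0941 0.1285] [0.011 0.011 0.003]
0.13 16 [0.5626 0.0951 0.1315] [0.011 0.009 0.004]
side 0.08 261 [0.5686 0.0979 0.082 ] [0.091 0.088 0.005]
side 0.085 91 [0.5581 0.0873 0.0884] [0.067 0.062 0.005]
side 0.09 145 [0.5641 0.0971 0.0915] [0.046 0.046 0.005]
side 0.095 7 [0.5622 0.0922 0.0981] [0.01  0.004 0.004]
side 0.1 11 [0.5606 0.094  0.1025] [0.011 0.008 0.005]
side 0.105 6 [0.5596 0.0926 0.1075] [0.008 0.005 0.003]
side 0.11 12 [0.5611 0.0929 0.1119] [0.011 0.006 0.004]
side 0.115 9 [0.5605 0.0922 0.1176] [0.012 0.006 0.004]
side 0.12 8 [0.5594 0.0915 0.1222] [0.008 0.006 0.003]
side 0.125 8 [0.5592 0.0908 0.1272] [0.008 0.005 0.003]
side 0.13 20 [0.5603 0.0943 0.1322] [0.01  0.011 0.004]
side 0.135 0  
side 0.14 0
```

```bash
cat >> h.py <<'E'
def rot(psi_deg, lean=(0,0)):
    # tool z down, tool x at world yaw psi; lean=(lx,ly): axis up-vector slope
    a=np.radians(psi_deg); M=np.column_stack([[np.cos(a),np.sin(a),0],[np.sin(a),-np.cos(a),0],[0,0,-1]])
    ax=np.array([lean[0],lean[1],1.]);ax/=np.linalg.norm(ax)
    q,_=R.align_vectors([ax],[[0,0,1.]]) ; 
    v=np.cross([0,0,1.],ax); n=np.linalg.norm(v); Q=R.from_rotvec(v/n*np.arcsin(n)) if n>1e-9 else R.identity()
    return Q.as_matrix()@M
def go(pos,psi=None,lean=(0,0)):
    o=telemetry.get_obs(); Rt=R.from_quat(o['tool_rot']).as_matrix(); p=o['position']
    d=Rt.T@(np.asarray(pos)-p); rv=np.zeros(3)
    if psi is not None: rv=R.from_matrix(Rt.T@rot(psi,lean)).as_rotvec(degrees=True)
    print('t',round(o['time'],2),'pos',p.round(4),'shift mm',(d*1000).round(1),'rotdeg',rv.round(2),'psi',np.degrees(np.arctan2(Rt[1,0],Rt[0,0])).round(1),'grip',round(o['grip_width'],4),'F',o['ft_force'].round(2))
E
python3 -c "
from h import *
go([.602,.083,.21],163)"
```

```text
t 0.15 pos [0.1807 0.5978 0.2408] shift mm [-552.3 -370.7   31.2] rotdeg [-0.09 -0.02  0.17] psi 163.2 grip 0.0868 F [-0.77 -0.4   0.28]
```

step_arm(
  targets=[
    {"dx": -0.03,"dy": -0.02,"dz": 0},
    {"dx": -0.08,"dy": -0.054,"dz": 0},
    {"dx": -0.13,"dy": -0.087,"dz": 0},
    {"dx": -0.18,"dy": -0.121,"dz": 0},
    {"dx": -0.23,"dy": -0.154,"dz": 0},
  ],
)

```text
invalid input
```

step_arm(
  targets=[
    {"dx": -0.05,"dy": -0.034,"dz": 0.005},
    {"dx": -0.1,"dy": -0.067,"dz": 0.01},
    {"dx": -0.15,"dy": -0.101,"dz": 0.015},
    {"dx": -0.2,"dy": -0.134,"dz": 0.02},
    {"dx": -0.25,"dy": -0.168,"dz": 0.025},
  ],
)

```text
invalid input
```

```bash
python3 -c "
from h import *
go([.602,.083,.21],163)"
```

```text
t 0.15 pos [0.1807 0.5978 0.2408] shift mm [-552.3 -370.7   31.2] rotdeg [-0.09 -0.02  0.17] psi 163.2 grip 0.0868 F [-0.77 -0.4   0.28]
```

All six keys are probably required.

step_arm(
  targets=[
    {"dx": -0.03,"dy": -0.02,"dz": 0,"rx": 0,"ry": 0,"rz": 0},
    {"dx": -0.08,"dy": -0.054,"dz": 0,"rx": 0,"ry": 0,"rz": 0},
    {"dx": -0.13,"dy": -0.087,"dz": 0,"rx": 0,"ry": 0,"rz": 0},
    {"dx": -0.18,"dy": -0.121,"dz": 0,"rx": 0,"ry": 0,"rz": 0},
    {"dx": -0.23,"dy": -0.154,"dz": 0,"rx": 0,"ry": 0,"rz": 0},
  ],
)

```text
time: 0.78
position: [0.3571, 0.3822, 0.2409]
tool_rot: [0.146, 0.989, -0.001, -0.0]
ft_force: [1.2, 0.8, 0.1]
grip_width: 0.0872
```

step_arm(
  targets=[
    {"dx": -0.05,"dy": -0.034,"dz": 0.005,"rx": 0,"ry": 0,"rz": 0},
    {"dx": -0.1,"dy": -0.067,"dz": 0.01,"rx": 0,"ry": 0,"rz": 0},
    {"dx": -0.15,"dy": -0.101,"dz": 0.015,"rx": 0,"ry": 0,"rz": 0},
    {"dx": -0.2,"dy": -0.134,"dz": 0.02,"rx": 0,"ry": 0,"rz": 0},
    {"dx": -0.25,"dy": -0.168,"dz": 0.025,"rx": 0,"ry": 0,"rz": 0},
  ],
)

```text
time: 1.4
position: [0.5488, 0.1473, 0.2158]
tool_rot: [0.146, 0.989, -0.001, -0.0]
ft_force: [0.5, 0.1, 0.8]
grip_width: 0.087
```

```bash
python3 -c "
from h import *
go([.602,.083,.21],163)"
```

```text
t 1.4 pos [0.5488 0.1473 0.2158] shift mm [-69.5 -46.1   5.8] rotdeg [-0.09 -0.03  0.17] psi 163.2 grip 0.087 F [0.55 0.12 0.8 ]
```

step_arm(
  targets=[
    {"dx": -0.04,"dy": -0.027,"dz": 0.003,"rx": 0,"ry": 0,"rz": 0},
    {"dx": -0.069,"dy": -0.046,"dz": 0.006,"rx": 0,"ry": 0,"rz": 0},
    {"dx": -0.069,"dy": -0.046,"dz": 0.006,"rx": 0,"ry": 0,"rz": 0},
    {"dx": -0.069,"dy": -0.046,"dz": 0.006,"rx": 0,"ry": 0,"rz": 0},
    {"dx": -0.069,"dy": -0.046,"dz": 0.006,"rx": 0,"ry": 0,"rz": 0},
  ],
)

```text
time: 2.02
position: [0.6005, 0.0845, 0.2098]
tool_rot: [0.146, 0.989, -0.001, -0.001]
ft_force: [-0.1, 0.1, -0.2]
grip_width: 0.0871
```

```bash
python3 - <<'E'
from h import *
w=shot('wrist','wv1'); o=telemetry.get_obs(); np.save('pics/wv1p.npy',np.r_[o['position'],o['tool_rot']]); print(o['position'])
print(proj(w,[.5623,.0954,.0]),proj(w,[.5623,.0954,.09]))
E
```

```text
[0.60069442 0.08446246 0.20992245]
[281.83469991 155.85941765] [281.41341535 164.41113105]
```

View pics/wv1.png

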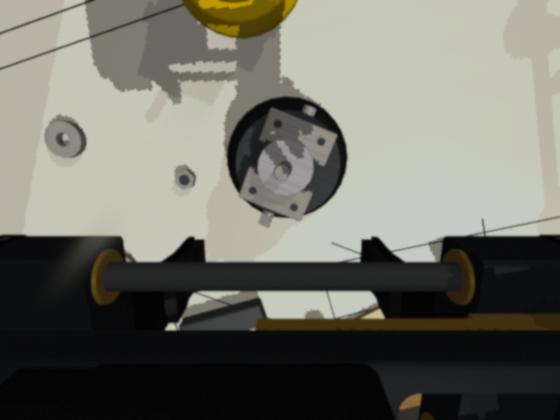

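The wrist view shows the base circle near (287,157), the flange near (285,167), the shaft end near (283,172), the nut at (185,178) and the large ring at (65,138).

```bash
python3 - <<'E'
from h import *
w=load('wv1'); im=w['img']
cv2.imwrite('pics/wv1c.png',cv2.resize(im[90:230,215:360],None,fx=5,fy=5,interpolation=cv2.INTER_CUBIC)[:600,:])
P=cloud(w); s=P[100:225,225:350]
for a,b in [(.088,.096),(.125,.14)]:
    m=(s[...,2]>a)&(s[...,2]<b); v,u=np.nonzero(m); print(a,m.sum(),'px',u.mean()+225,v.mean()+100,s[m].mean(0).round(4),s[m].min(0).round(4),s[m].max(0).round(4))
# base
g=im.max(2); m=(g<70).astype(np.uint8); m[:85]=0;m[225:]=0;m[:,:220]=0;m[:,352:]=0
cs,_=cv2.findContours(m,0,1); k=max(cs,key=cv2.contourArea); e=cv2.fitEllipse(cv2.convexHull(k)); print(e, ray(w,*e[0],.013).round(4))
E
```

```text
0.088 2150 px 285.7767441860465 166.04790697674417 [0.5647 0.0985 0.0905] [0.5417 0.0742 0.088 ] [0.589  0.1213 0.0953]
0.125 236 px 281.635593220339 171.885593220339 [0.5632 0.0955 0.1319] [0.5575 0.0893 0.125 ] [0.5693 0.1016 0.1338]
((286.5469665527344, 156.34707641601562), (118.722900390625, 119.83670806884766), 169.5784454345703) [0.5633 0.1005 0.013 ]
```

View pics/wv1c.png

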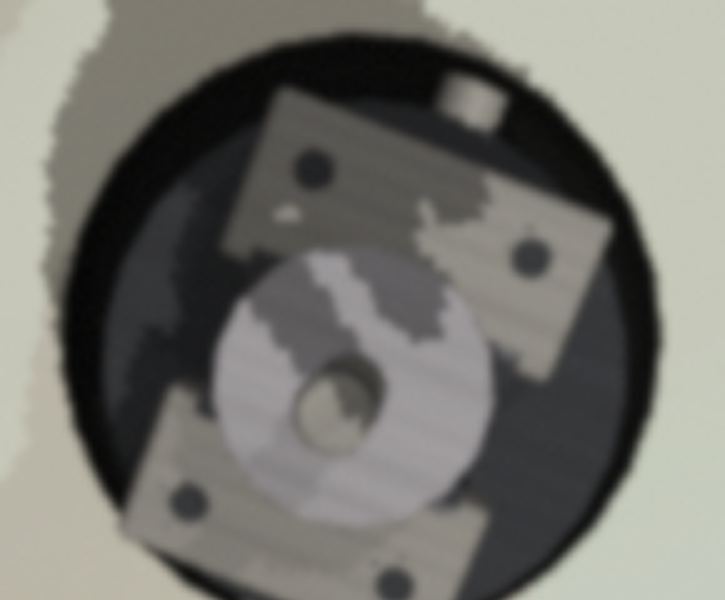

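```bash
python3 - <<'E'
from h import *
w=load('wv1'); im=w['img']
e=ray(w,281.5,172.0,.1318); f=ray(w,285.8,167.0,.090); b=ray(w,286.55,156.35,.026);b0=ray(w,286.55,156.35,.013)
print(e.round(4),f.round(4),b.round(4),b0.round(4))
l=(e-f)[:2]/.0418; print('lean',l.round(4),np.degrees(np.hypot(*l)), 'end-base',(e-b)[:2]/.077)
# flange mask for ellipse
P=cloud(w); Z=P[...,2]; m=((Z>.0865)&(Z<.0975)).astype(np.uint8); m[:, :235]=0;m[:,340:]=0;m[:110]=0;m[220:]=0
g=cv2.cvtColor(im,cv2.COLOR_BGR2GRAY)
m=cv2.morphologyEx(m,cv2.MORPH_OPEN,np.ones((5,5)))
cs,_=cv2.findContours(m,0,1);k=max(cs,key=cv2.contourArea);E=cv2.fitEllipse(cv2.convexHull(k));print(E)
# plane fit of flange normal
s=P[m>0]; r=np.hypot(*(s[:,:2]-f[:2]).T); s=s[(r<.022)&(r>.008)]; A=np.c_[s[:,:2],np.ones(len(s))]; co=np.linalg.lstsq(A,s[:,2],rcond=None)[0]; print('plane slopes -> lean',-co[:2],(s[:,2]-A@co).std())
# large ring, nut in this view
for u,v,z in [(66,138,.012),(185,178,.010)]: print(ray(w,u,v,z).round(4))
E
```

```text
[0.5633 0.0954 0.1318] [0.5655 0.0983 0.09  ] [0.5623 0.1007 0.026 ] [0.5633 0.1005 0.013 ]
lean [-0.0518 -0.0702] 4.997908539990133 end-base [ 0.01351211 -0.06840587]
((285.00018310546875, 166.33724975585938), (55.77770233154297, 56.10196304321289), 152.39077758789062)
plane slopes -> lean [-0.04534008 -0.05858785] 0.000708788101307171
[ 0.4765 -0.1209  0.012 ]
[ 0.5539 -0.0148  0.01  ]
```

```bash
python3 -c "
from h import *
go([.476,-.123,.11],163)"
```

```text
t 2.08 pos [0.6007 0.0845 0.2099] shift mm [  59.6 -234.4  100.3] rotdeg [-0.08 -0.06  0.26] psi 163.3 grip 0.087 F [-0.19 -0.06 -0.35]
```

step_arm(
  targets=[
    {"dx": 0.013,"dy": -0.052,"dz": 0.0,"rx": 0,"ry": 0,"rz": 0},
    {"dx": 0.026,"dy": -0.104,"dz": 0.02,"rx": 0,"ry": 0,"rz": 0},
    {"dx": 0.039,"dy": -0.155,"dz": 0.045,"rx": 0,"ry": 0,"rz": 0},
    {"dx": 0.052,"dy": -0.205,"dz": 0.075,"rx": 0,"ry": 0,"rz": 0},
    {"dx": 0.06,"dy": -0.234,"dz": 0.1,"rx": 0,"ry": 0,"rz": 0},
  ],
)

```text
time: 2.7
position: [0.4744, -0.1232, 0.11]
tool_rot: [0.146, 0.989, -0.001, -0.001]
ft_force: [0.3, 0.7, 0.1]
grip_width: 0.0871
```

step_arm(
  targets=[
    {"dx": 0,"dy": -0.006,"dz": 0.005,"rx": 0,"ry": 0,"rz": 0},
    {"dx": 0,"dy": -0.006,"dz": 0.005,"rx": 0,"ry": 0,"rz": 0},
    {"dx": 0,"dy": -0.006,"dz": 0.005,"rx": 0,"ry": 0,"rz": 0},
    {"dx": 0,"dy": -0.006,"dz": 0.005,"rx": 0,"ry": 0,"rz": 0},
    {"dx": 0,"dy": -0.006,"dz": 0.005,"rx": 0,"ry": 0,"rz": 0},
  ],
)

```text
time: 3.32
position: [0.4733, -0.1284, 0.1055]
tool_rot: [0.145, 0.989, -0.001, 0.0]
ft_force: [0.1, 0.2, -0.2]
grip_width: 0.0869
```

```bash
cat >> h.py <<'E'
def ringfit(w,u0,v0,ztop,r=40,thr=None):
    """bore centre and outer centre on the ring's top plane near a pixel"""
    P=cloud(w); im=w['img']; u0,v0=int(u0),int(v0)
    y0,x0=max(v0-r,0),max(u0-r,0)
    s=P[y0:v0+r,x0:u0+r]; m=((s[...,2]>ztop-.003)&(s[...,2]<ztop+.005)).astype(np.uint8)
    cs,h=cv2.findContours(m,cv2.RETR_CCOMP,cv2.CHAIN_APPROX_NONE)
    i=max(range(len(cs)),key=lambda i:cv2.contourArea(cs[i])); e=cv2.fitEllipse(cv2.convexHull(cs[i]))
    print('outer px',np.round([e[0][0]+x0,e[0][1]+y0],1),'axes',np.round(e[1],1),'ctr',ray(w,e[0][0]+x0,e[0][1]+y0,ztop).round(4))
    hs=[j for j in range(len(cs)) if h[0][j][3]==i and len(cs[j])>=8]
    if hs:
        j=max(hs,key=lambda j:cv2.contourArea(cs[j])); e=cv2.fitEllipse(cs[j]); print('bore px',np.round([e[0][0]+x0,e[0][1]+y0],1),'axes',np.round(e[1],1),'ctr',ray(w,e[0][0]+x0,e[0][1]+y0,ztop).round(4))
E
python3 - <<'E'
from h import *
w=shot('wrist','wl1'); go([.476,-.123,.11],163)
u=proj(w,[.476,-.123,.012]);print(u); ringfit(w,*u,.012,60)
E
```

```text
t 3.38 pos [ 0.4731 -0.1285  0.1054] shift mm [-1.2  6.1 -4.6] rotdeg [-0.1  -0.    0.31] psi 163.3 grip 0.0869 F [ 0.11 -0.73 -0.26]
[289.5134472  219.28971564]
outer px [286.7 219.2] axes [47.7 49.2] ctr [ 0.4753 -0.1251  0.012 ]
bore px [286.8 219.6] axes [17.2 17.9] ctr [ 0.4757 -0.1252  0.012 ]
```

View pics/wl1.png

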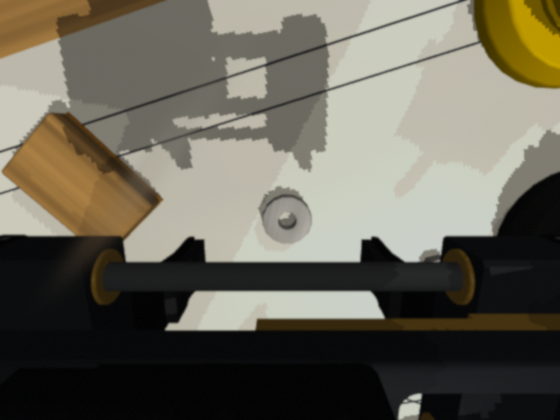

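The ring is centred at pixel (287,219), giving (0.4756,-0.1252). That agrees with the top view, and the sizes match 40/14 mm. Descending with the tips 3 mm above the bench.

```bash
python3 -c "
from h import *
go([.4756,-.1252,.0225],163.3)"
```

```text
t 3.38 pos [ 0.4731 -0.1285  0.1054] shift mm [-1.4  4.1 82.9] rotdeg [-0.1  -0.    0.01] psi 163.3 grip 0.0869 F [ 0.11 -0.73 -0.26]
```

step_arm(
  targets=[
    {"dx": -0.0014,"dy": 0.004,"dz": 0.025,"rx": 0,"ry": 0,"rz": 0},
    {"dx": -0.0014,"dy": 0.004,"dz": 0.055,"rx": 0,"ry": 0,"rz": 0},
    {"dx": -0.0014,"dy": 0.004,"dz": 0.075,"rx": 0,"ry": 0,"rz": 0},
    {"dx": -0.0014,"dy": 0.004,"dz": 0.083,"rx": 0,"ry": 0,"rz": 0},
    {"dx": -0.0014,"dy": 0.004,"dz": 0.083,"rx": 0,"ry": 0,"rz": 0},
  ],
)

```text
time: 4.0
position: [0.4755, -0.1251, 0.0222]
tool_rot: [0.145, 0.989, -0.001, -0.0]
ft_force: [0.4, 0.1, 0.1]
grip_width: 0.0872
```

step_arm(
  targets=[
    {"dx": 0,"dy": 0,"dz": 0,"rx": 0,"ry": 0,"rz": 0},
    {"dx": 0,"dy": 0,"dz": 0,"rx": 0,"ry": 0,"rz": 0},
    {"dx": 0,"dy": 0,"dz": 0,"rx": 0,"ry": 0,"rz": 0},
    {"dx": 0,"dy": 0,"dz": 0,"rx": 0,"ry": 0,"rz": 0},
    {"dx": 0,"dy": 0,"dz": 0,"rx": 0,"ry": 0,"rz": 0},
  ],
  gripper=0.2,
  force=45,
)

```text
time: 4.62
position: [0.4756, -0.1252, 0.0223]
tool_rot: [0.145, 0.989, -0.001, -0.0]
ft_force: [0.3, -0.1, -0.2]
grip_width: 0.045
```

```bash
python3 -c "
from h import *
go([.4756,-.1252,.0225],163.3)"
```

```text
t 4.62 pos [ 0.4756 -0.1252  0.0223] shift mm [-0.1 -0.  -0.2] rotdeg [-0.1  -0.02  0.01] psi 163.3 grip 0.045 F [ 0.25 -0.07 -0.18]
```

step_arm(
  targets=[
    {"dx": 0,"dy": 0,"dz": 0,"rx": 0,"ry": 0,"rz": 0},
    {"dx": 0,"dy": 0,"dz": 0,"rx": 0,"ry": 0,"rz": 0},
    {"dx": 0,"dy": 0,"dz": -0.002,"rx": 0,"ry": 0,"rz": 0},
    {"dx": 0,"dy": 0,"dz": -0.01,"rx": 0,"ry": 0,"rz": 0},
    {"dx": 0,"dy": 0,"dz": -0.03,"rx": 0,"ry": 0,"rz": 0},
  ],
)

```text
time: 5.25
position: [0.475, -0.1249, 0.0523]
tool_rot: [0.145, 0.989, -0.0, -0.001]
ft_force: [0.2, -0.3, -1.1]
grip_width: 0.0382
```

```bash
python3 - <<'E'
from h import *
go([.4756,-.1252,.0223],163.3)
# lean target preview
l=np.array([-.046,-.061]); 
w=shot('wrist','wl2')
o=telemetry.get_obs(); Rt=R.from_quat(o['tool_rot']).as_matrix()
print('expected ring top centre px',proj(w,o['position']+Rt@[0,0,.0103]))
E
```

```text
t 5.25 pos [ 0.475  -0.1249  0.0523] shift mm [-0.8 -0.1 30. ] rotdeg [-0.08 -0.14  0.01] psi 163.3 grip 0.0382 F [ 0.19 -0.25 -1.1 ]
expected ring top centre px [281.03447344 265.31994395]
```

View pics/wl2.png

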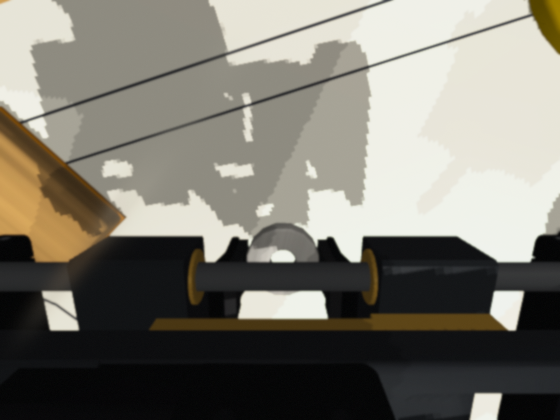

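```bash
python3 - <<'E'
from h import *
w=load('wl2'); o=telemetry.get_obs(); Rt=R.from_quat(o['tool_rot']).as_matrix();p=o['position']
for x in (.018,.020,.022): print(x,proj(w,p+Rt@[x,0,.0103]).round(1),'bottom',proj(w,p+Rt@[x,0,.0223]).round(1))
print('sides',proj(w,p+Rt@[0.005,.0194,.0103]).round(1),proj(w,p+Rt@[.005,-.0194,.0103]).round(1),'bore front',proj(w,p+Rt@[.007,0,.0103]).round(1),proj(w,p+Rt@[.007,0,.0223]).round(1))
cv2.imwrite('pics/wl2c.png',cv2.resize(w['img'][200:300,220:345],None,fx=6,fy=6,interpolation=cv2.INTER_CUBIC))
P=cloud(w)[200:300,230:335]; T=(P-p)@Rt
m=(abs(T[...,2]-.0103)<.004)&(abs(T[...,1])<.019)&(T[...,0]>-.005); q=T[m]; print(m.sum(),q.min(0),q.max(0),np.median(q[:,2]))
E
```

```text
0.018 [281. 233.] bottom [281.1 226.1]
0.02 [281.  229.3] bottom [281.1 222.6]
0.022 [281.  225.5] bottom [281.1 219.1]
sides [318.  256.5] [244.1 256.5] bore front [281. 253.] [281.1 244.8]
1774 [ 0.00113072 -0.01883103  0.00648896] [0.02056264 0.01874294 0.01428001] 0.012190029157148612
```

View pics/wl2c.png

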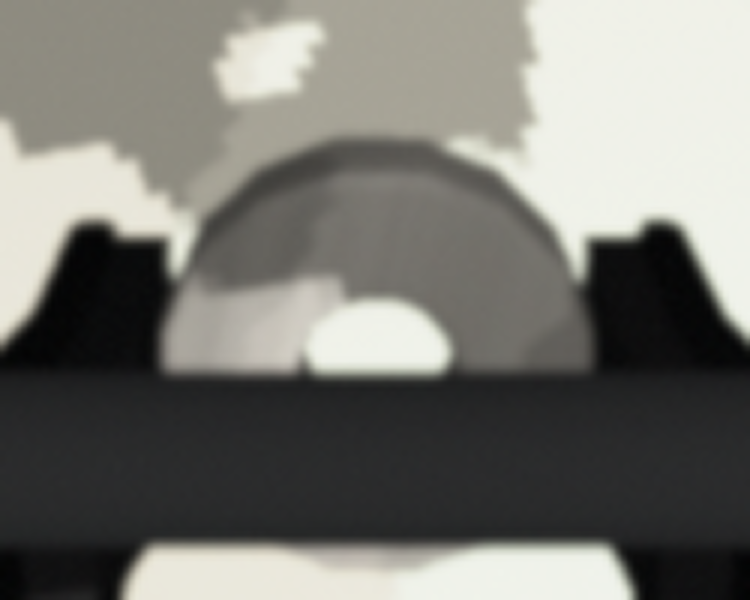

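The ring is held centred. Its front edge is at v≈228 (predicted 229). The side midpoint is at u≈283 against 281, so the wrist camera over-reads tool y by about 1.2 mm. Moving to a close view of the shaft with the ring held.

```bash
cat >> h.py <<'E'
def over(end,lean,s,off,psi=163.3,xo=0.,tool2bot=.0223):
    end=np.asarray(end);Rm=rot(psi,lean); ax=-Rm[:,2]
    pos=end+ax*(s+tool2bot)-Rm[:,0]*(off+xo)
    go(pos,psi,lean); return pos
E
python3 -c "
from h import *
go([.475,-.125,.19],163.3)
over([.5628,.0943,.1318],(-.046,-.061),.016,.045)"
```

```text
t 5.3 pos [ 0.4763 -0.1254  0.0547] shift mm [   1.1   -0.3 -135.3] rotdeg [-0.13  0.12  0.03] psi 163.3 grip 0.0384 F [-0.5   0.28  0.3 ]
t 5.3 pos [ 0.4763 -0.1254  0.0547] shift mm [ -64.   232.2 -116.9] rotdeg [-4.22 -1.4   0.03] psi 163.3 grip 0.0384 F [-0.5   0.28  0.3 ]
```

step_arm(
  targets=[
    {"dx": -0.002,"dy": 0.01,"dz": -0.04,"rx": 0,"ry": 0,"rz": 0},
    {"dx": -0.01,"dy": 0.045,"dz": -0.085,"rx": 0,"ry": 0,"rz": 0},
    {"dx": -0.025,"dy": 0.095,"dz": -0.12,"rx": -1,"ry": -0.4,"rz": 0},
    {"dx": -0.04,"dy": 0.15,"dz": -0.125,"rx": -2.5,"ry": -0.8,"rz": 0},
    {"dx": -0.054,"dy": 0.2,"dz": -0.125,"rx": -4,"ry": -1.4,"rz": 0},
  ],
)

```text
time: 5.92
position: [0.5865, 0.0527, 0.1808]
tool_rot: [0.145, 0.989, 0.032, 0.02]
ft_force: [0.1, -0.1, -1.3]
grip_width: 0.0382
```

```bash
python3 -c "
from h import *
over([.5628,.0943,.1318],(-.046,-.061),.016,.045)"
```

```text
t 5.92 pos [0.5865 0.0527 0.1808] shift mm [-9.  29.5 11.9] rotdeg [-0.15  0.17  0.07] psi 163.3 grip 0.0382 F [ 0.12 -0.15 -1.28]
```

step_arm(
  targets=[
    {"dx": -0.005,"dy": 0.015,"dz": 0.005,"rx": 0,"ry": 0,"rz": 0},
    {"dx": -0.009,"dy": 0.0295,"dz": 0.012,"rx": 0,"ry": 0,"rz": 0},
    {"dx": -0.009,"dy": 0.0295,"dz": 0.012,"rx": 0,"ry": 0,"rz": 0},
    {"dx": -0.009,"dy": 0.0295,"dz": 0.012,"rx": 0,"ry": 0,"rz": 0},
    {"dx": -0.009,"dy": 0.0295,"dz": 0.012,"rx": 0,"ry": 0,"rz": 0},
  ],
)

```text
time: 6.55
position: [0.6037, 0.078, 0.1711]
tool_rot: [0.145, 0.989, 0.032, 0.019]
ft_force: [-0.3, -0.3, -1.0]
grip_width: 0.0382
```

```bash
python3 - <<'E'
from h import *
w=shot('wrist','wv2'); over([.5628,.0943,.1318],(-.046,-.061),.016,.045)
o=telemetry.get_obs();p=o['position'];Rt=R.from_quat(o['tool_rot']).as_matrix()
ax=np.array([-.046,-.061,1]);ax/=np.linalg.norm(ax)
E=np.array([.5628,.0943,.1318]); print('pred end px',proj(w,E),'flange',proj(w,E-ax*.042),'px/mm',310/ (w['R']@E+w['t'])[2]/1000)
cv2.imwrite('pics/wv2c.png',cv2.resize(w['img'][100:270,210:360],None,fx=5,fy=5,interpolation=cv2.INTER_CUBIC)[:850:1][:600])
cv2.imwrite('pics/wv2c.png',cv2.resize(w['img'][100:270,200:370],None,fx=3.5,fy=3.5,interpolation=cv2.INTER_CUBIC))
P=cloud(w); Z=P[...,2]
for a,b in [(.086,.096),(.126,.139)]:
    m=((Z>a)&(Z<b)).astype(np.uint8); m[:,:230]=0;m[:,340:]=0;m[:90]=0;m[222:]=0
    m=cv2.morphologyEx(m,cv2.MORPH_OPEN,np.ones((5,5)));cs,_=cv2.findContours(m,0,1);k=max(cs,key=cv2.contourArea);print(np.round(np.array(cv2.fitEllipse(cv2.convexHull(k))[0]),1),cv2.fitEllipse(cv2.convexHull(k))[1],cv2.boundingRect(k),m.sum())
    if a<.1:
        s=P[m>0]; r=np.hypot(*(s[:,:2]-[.565,.098]).T); s=s[(r<.022)&(r>.009)]; A=np.c_[s[:,:2],np.ones(len(s))]; co=np.linalg.lstsq(A,s[:,2],rcond=None)[0]; print('lean',-co[:2],(s[:,2]-A@co).std(),len(s))
E
```

```text
t 6.6 pos [0.6039 0.0781 0.1712] shift mm [0.  0.9 0.1] rotdeg [-0.17  0.17 -0.  ] psi 163.2 grip 0.0385 F [ 0.16 -0.25 -0.16]
pred end px [283.458344  170.1906901] flange [283.48314576 162.62337538] px/mm 1.7042728690344633
[284.8 162.3] (66.08621215820312, 66.35389709472656) (252, 130, 66, 66) 2999
lean [-0.04433523 -0.05898112] 0.0006670316037870208 2367
[285.1 170.3] (20.29808807373047, 21.277095794677734) (276, 160, 20, 21) 344
```

View pics/wv2c.png

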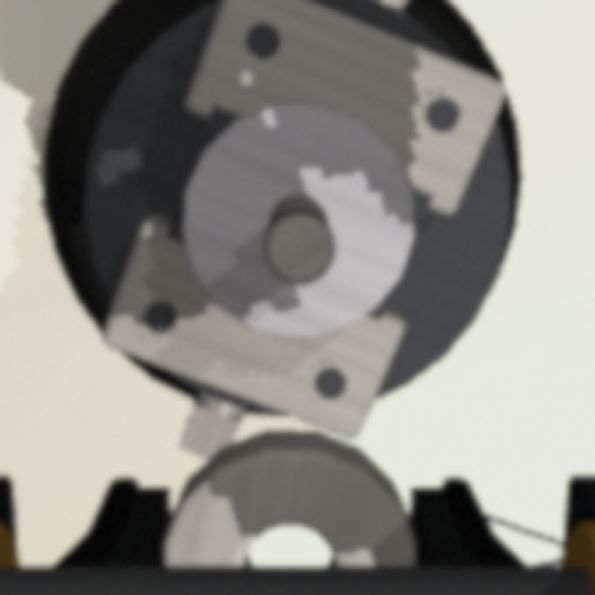

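The end, at (285.1,170.3), and the held ring at u≈282.7 share the same +1.7 px bias, and the lean fit repeats. So the axis is known to within about 0.3 mm. Moving above the shaft end.

```bash
python3 -c "
from h import *
over([.5628,.0943,.1318],(-.046,-.061),.006,0.0,xo=.0002)"
```

```text
t 6.6 pos [0.6039 0.0781 0.1712] shift mm [44.9  1.  10. ] rotdeg [-0.17  0.17 -0.  ] psi 163.2 grip 0.0385 F [ 0.16 -0.25 -0.16]
```

step_arm(
  targets=[
    {"dx": 0.02,"dy": 0.0005,"dz": 0.0,"rx": 0,"ry": 0,"rz": 0},
    {"dx": 0.04,"dy": 0.001,"dz": 0.002,"rx": 0,"ry": 0,"rz": 0},
    {"dx": 0.045,"dy": 0.001,"dz": 0.008,"rx": -0.2,"ry": 0.2,"rz": 0},
    {"dx": 0.045,"dy": 0.001,"dz": 0.01,"rx": -0.2,"ry": 0.2,"rz": 0},
    {"dx": 0.045,"dy": 0.001,"dz": 0.01,"rx": -0.2,"ry": 0.2,"rz": 0},
  ],
)

```text
time: 7.22
position: [0.5626, 0.0921, 0.1599]
tool_rot: [0.145, 0.989, 0.034, 0.019]
ft_force: [0.0, -0.5, -0.3]
grip_width: 0.0384
```

```bash
python3 -c "
from h import *
over([.5628,.0943,.1318],(-.046,-.061),-.008,0.0,xo=.0002)"
```

```text
t 7.22 pos [0.5626 0.0921 0.1599] shift mm [ 1.   0.1 13.9] rotdeg [ 0.04  0.03 -0.03] psi 163.2 grip 0.0384 F [ 0.01 -0.51 -0.29]
```

step_arm(
  targets=[
    {"dx": 0.001,"dy": 0.0001,"dz": 0.001,"rx": 0,"ry": 0,"rz": 0},
    {"dx": 0.001,"dy": 0.0001,"dz": 0.004,"rx": 0,"ry": 0,"rz": 0},
    {"dx": 0.001,"dy": 0.0001,"dz": 0.007,"rx": 0,"ry": 0,"rz": 0},
    {"dx": 0.001,"dy": 0.0001,"dz": 0.0085,"rx": 0,"ry": 0,"rz": 0},
    {"dx": 0.001,"dy": 0.0001,"dz": 0.01,"rx": 0,"ry": 0,"rz": 0},
  ],
)

```text
time: 7.85
position: [0.5621, 0.0932, 0.1498]
tool_rot: [0.145, 0.989, 0.034, 0.019]
ft_force: [-0.1, 0.6, -0.3]
grip_width: 0.0382
```

```bash
python3 -c "
from h import *
over([.5628,.0943,.1318],(-.046,-.061),-.02,0.0,xo=.0002)"
```

```text
t 7.85 pos [0.5621 0.0932 0.1498] shift mm [-0.1 -0.  15.7] rotdeg [ 0.04  0.02 -0.02] psi 163.2 grip 0.0382 F [-0.1   0.62 -0.33]
```

No contact force with the end about 4 mm into the bore. Continuing.

step_arm(
  targets=[
    {"dx": 0,"dy": 0,"dz": 0.004,"rx": 0,"ry": 0,"rz": 0},
    {"dx": 0,"dy": 0,"dz": 0.009,"rx": 0,"ry": 0,"rz": 0},
    {"dx": 0,"dy": 0,"dz": 0.014,"rx": 0,"ry": 0,"rz": 0},
    {"dx": 0,"dy": 0,"dz": 0.018,"rx": 0,"ry": 0,"rz": 0},
    {"dx": 0,"dy": 0,"dz": 0.02,"rx": 0,"ry": 0,"rz": 0},
  ],
)

```text
time: 8.48
position: [0.5629, 0.0945, 0.1294]
tool_rot: [0.145, 0.989, 0.034, 0.018]
ft_force: [-0.1, -0.0, -0.6]
grip_width: 0.0382
```

```bash
python3 -c "
from h import *
over([.5628,.0943,.1318],(-.046,-.061),-.042,0.0,xo=.0002)"
```

```text
t 8.47 pos [0.5629 0.0945 0.1294] shift mm [-0.2 -0.  17.3] rotdeg [ 0.03 -0.01 -0.02] psi 163.2 grip 0.0382 F [-0.11 -0.03 -0.57]
```

step_arm(
  targets=[
    {"dx": 0,"dy": 0,"dz": 0.004,"rx": 0,"ry": 0,"rz": 0},
    {"dx": 0,"dy": 0,"dz": 0.009,"rx": 0,"ry": 0,"rz": 0},
    {"dx": 0,"dy": 0,"dz": 0.013,"rx": 0,"ry": 0,"rz": 0},
    {"dx": 0,"dy": 0,"dz": 0.0155,"rx": 0,"ry": 0,"rz": 0},
    {"dx": 0,"dy": 0,"dz": 0.0162,"rx": 0,"ry": 0,"rz": 0},
  ],
)

```text
time: 9.1
position: [0.5636, 0.0955, 0.113]
tool_rot: [0.145, 0.989, 0.034, 0.018]
ft_force: [0.2, 0.3, -0.8]
grip_width: 0.0383
```

step_arm(
  targets=[
    {"dx": 0,"dy": 0,"dz": 0.0002,"rx": 0,"ry": 0,"rz": 0},
    {"dx": 0,"dy": 0,"dz": 0.0004,"rx": 0,"ry": 0,"rz": 0},
    {"dx": 0,"dy": 0,"dz": 0.0006,"rx": 0,"ry": 0,"rz": 0},
    {"dx": 0,"dy": 0,"dz": 0.0008,"rx": 0,"ry": 0,"rz": 0},
    {"dx": 0,"dy": 0,"dz": 0.001,"rx": 0,"ry": 0,"rz": 0},
  ],
)

```text
time: 9.72
position: [0.5637, 0.0955, 0.1121]
tool_rot: [0.145, 0.989, 0.034, 0.018]
ft_force: [-0.7, -0.3, 0.6]
grip_width: 0.038
```

```bash
python3 -c "
from h import *
over([.5628,.0943,.1318],(-.046,-.061),-.042,0.0,xo=.0002)"
```

```text
t 9.72 pos [0.5637 0.0955 0.1121] shift mm [-0.2  0.  -0. ] rotdeg [ 0.03 -0.02 -0.03] psi 163.2 grip 0.038 F [-0.73 -0.3   0.57]
```

step_arm(
  targets=[
    {"dx": 0,"dy": 0,"dz": 0.0002,"rx": 0,"ry": 0,"rz": 0},
    {"dx": 0,"dy": 0,"dz": 0.0003,"rx": 0,"ry": 0,"rz": 0},
    {"dx": 0,"dy": 0,"dz": 0.0004,"rx": 0,"ry": 0,"rz": 0},
    {"dx": 0,"dy": 0,"dz": 0.0005,"rx": 0,"ry": 0,"rz": 0},
    {"dx": 0,"dy": 0,"dz": 0.0005,"rx": 0,"ry": 0,"rz": 0},
  ],
)

```text
time: 10.35
position: [0.5637, 0.0955, 0.1121]
tool_rot: [0.145, 0.989, 0.034, 0.018]
ft_force: [-1.8, 0.4, 5.2]
grip_width: 0.038
```

step_arm(
  targets=[
    {"dx": 0,"dy": 0,"dz": 0.0007,"rx": 0,"ry": 0,"rz": 0},
    {"dx": 0,"dy": 0,"dz": 0.0009,"rx": 0,"ry": 0,"rz": 0},
    {"dx": 0,"dy": 0,"dz": 0.001,"rx": 0,"ry": 0,"rz": 0},
    {"dx": 0,"dy": 0,"dz": 0.001,"rx": 0,"ry": 0,"rz": 0},
    {"dx": 0,"dy": 0,"dz": 0.001,"rx": 0,"ry": 0,"rz": 0},
  ],
)

```text
time: 10.98
position: [0.5637, 0.0955, 0.112]
tool_rot: [0.145, 0.989, 0.034, 0.018]
ft_force: [-2.9, 0.1, 8.6]
grip_width: 0.0382
```

```bash
python3 -c "
from h import *
over([.5628,.0943,.1318],(-.046,-.061),-.042,0.0,xo=.0002)"
```

```text
t 10.97 pos [0.5637 0.0955 0.112 ] shift mm [-0.3 -0.  -0.1] rotdeg [ 0.03  0.01 -0.  ] psi 163.2 grip 0.0382 F [-2.93  0.06  8.62]
```

Pressed home with about 9 N, within range. Releasing, then lifting.

step_arm(
  targets=[
    {"dx": 0,"dy": 0,"dz": 0.0002,"rx": 0,"ry": 0,"rz": 0},
    {"dx": 0,"dy": 0,"dz": 0.0,"rx": 0,"ry": 0,"rz": 0},
    {"dx": 0,"dy": 0,"dz": 0.0,"rx": 0,"ry": 0,"rz": 0},
    {"dx": 0,"dy": 0,"dz": 0.0,"rx": 0,"ry": 0,"rz": 0},
    {"dx": 0,"dy": 0,"dz": -0.002,"rx": 0,"ry": 0,"rz": 0},
  ],
  gripper=0.7,
)

```text
time: 11.6
position: [0.5635, 0.0954, 0.1138]
tool_rot: [0.145, 0.989, 0.034, 0.018]
ft_force: [-0.6, 0.0, 0.3]
grip_width: 0.0606
```

step_arm(
  targets=[
    {"dx": 0,"dy": 0,"dz": -0.008,"rx": 0,"ry": 0,"rz": 0},
    {"dx": 0,"dy": 0,"dz": -0.025,"rx": 0,"ry": 0,"rz": 0},
    {"dx": 0,"dy": 0,"dz": -0.05,"rx": 0,"ry": 0,"rz": 0},
    {"dx": -0.01,"dy": 0,"dz": -0.075,"rx": 0,"ry": 0,"rz": 0},
    {"dx": -0.035,"dy": 0,"dz": -0.085,"rx": 0,"ry": 0,"rz": 0},
  ],
)

```text
time: 12.22
position: [0.5933, 0.0803, 0.2026]
tool_rot: [0.145, 0.989, 0.034, 0.02]
ft_force: [0.4, -0.9, -0.9]
grip_width: 0.0611
```

```bash
python3 - <<'E'
from h import *
w=shot('wrist','wv3'); go([.63,-.128,.11],163.3)
E
```

```text
t 12.28 pos [0.5988 0.0786 0.2042] shift mm [ -86.  -195.5   83.3] rotdeg [ 4.23  2.18 -0.03] psi 163.2 grip 0.0608 F [ 4.88 -0.63  2.19]
```

View pics/wv3.png

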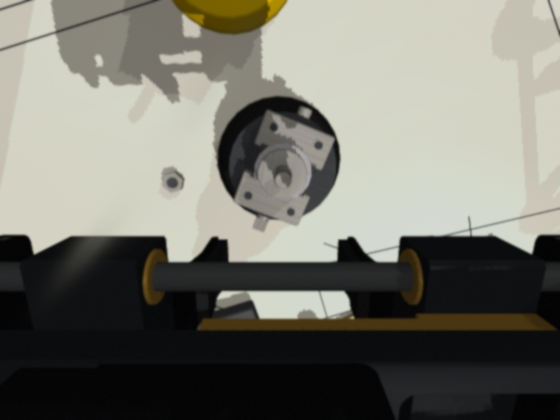

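The large ring is seated, around (283,172). Going to the medium ring.

step_arm(
  targets=[
    {"dx": -0.015,"dy": -0.04,"dz": 0.0,"rx": 1,"ry": 0.5,"rz": 0},
    {"dx": -0.035,"dy": -0.085,"dz": 0.005,"rx": 2,"ry": 1,"rz": 0},
    {"dx": -0.055,"dy": -0.13,"dz": 0.03,"rx": 3,"ry": 1.5,"rz": 0},
    {"dx": -0.075,"dy": -0.175,"dz": 0.065,"rx": 4.2,"ry": 2.2,"rz": 0},
    {"dx": -0.086,"dy": -0.196,"dz": 0.083,"rx": 4.2,"ry": 2.2,"rz": 0},
  ],
  gripper=0.85,
)

```text
time: 12.9
position: [0.6292, -0.1303, 0.1089]
tool_rot: [0.146, 0.989, 0.0, -0.001]
ft_force: [-0.5, 0.3, 0.3]
grip_width: 0.0737
```

step_arm(
  targets=[
    {"dx": 0,"dy": -0.001,"dz": 0,"rx": 0,"ry": 0,"rz": 0},
    {"dx": 0,"dy": -0.001,"dz": 0,"rx": 0,"ry": 0,"rz": 0},
    {"dx": 0,"dy": -0.001,"dz": 0,"rx": 0,"ry": 0,"rz": 0},
    {"dx": 0,"dy": -0.001,"dz": 0,"rx": 0,"ry": 0,"rz": 0},
    {"dx": 0,"dy": -0.001,"dz": 0,"rx": 0,"ry": 0,"rz": 0},
  ],
)

```text
time: 13.52
position: [0.6292, -0.1306, 0.1096]
tool_rot: [0.146, 0.989, 0.0, -0.001]
ft_force: [0.1, 0.2, 0.1]
grip_width: 0.074
```

```bash
python3 - <<'E'
from h import *
w=shot('wrist','wm1'); go([.629,-.128,.0225],163.3)
u=proj(w,[.6285,-.128,.010]);print(u); ringfit(w,*u,.010,40)
E
```

```text
t 13.57 pos [ 0.6291 -0.1308  0.1094] shift mm [ 0.8  2.5 86.9] rotdeg [ 0.04 -0.08 -0.1 ] psi 163.2 grip 0.0738 F [-0.7   0.32 -0.22]
[284.50032428 214.47094784]
outer px [285.8 217.9] axes [37.3 38.4] ctr [ 0.6316 -0.1278  0.01  ]
bore px [285.8 217.9] axes [16.3 17.5] ctr [ 0.6316 -0.1278  0.01  ]
```

View pics/wm1.png

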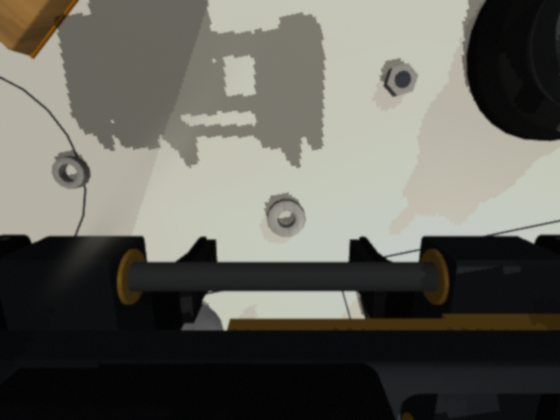

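The medium ring is at (286,218), giving (0.6312,-0.1288). The sizes match 32/14 mm.

```bash
python3 -c "
from h import *
go([.6312,-.1288,.0222],163.3)
w=load('wm1'); ringfit(w,71,172,.01,25)"
```

```text
t 13.57 pos [ 0.6291 -0.1308  0.1094] shift mm [-1.6  2.4 87.2] rotdeg [ 0.04 -0.08 -0.1 ] psi 163.2 grip 0.0738 F [-0.7   0.32 -0.22]
outer px [ 68.8 172.2] axes [30.8 36.4] ctr [ 0.5466 -0.2804  0.01  ]
bore px [ 68.9 172.3] axes [15.3 19. ] ctr [ 0.5467 -0.2803  0.01  ]
```

step_arm(
  targets=[
    {"dx": -0.0016,"dy": 0.0024,"dz": 0.03,"rx": 0,"ry": 0,"rz": 0},
    {"dx": -0.0016,"dy": 0.0024,"dz": 0.06,"rx": 0,"ry": 0,"rz": 0},
    {"dx": -0.0016,"dy": 0.0024,"dz": 0.08,"rx": 0,"ry": 0,"rz": 0},
    {"dx": -0.0016,"dy": 0.0024,"dz": 0.087,"rx": 0,"ry": 0,"rz": 0},
    {"dx": -0.0016,"dy": 0.0024,"dz": 0.087,"rx": 0,"ry": 0,"rz": 0},
  ],
)

```text
time: 14.2
position: [0.6313, -0.1289, 0.0223]
tool_rot: [0.146, 0.989, 0.0, -0.001]
ft_force: [-0.3, -0.5, -0.1]
grip_width: 0.0742
```

step_arm(
  targets=[
    {"dx": 0,"dy": 0,"dz": 0,"rx": 0,"ry": 0,"rz": 0},
    {"dx": 0,"dy": 0,"dz": 0,"rx": 0,"ry": 0,"rz": 0},
    {"dx": 0,"dy": 0,"dz": 0,"rx": 0,"ry": 0,"rz": 0},
    {"dx": 0,"dy": 0,"dz": 0,"rx": 0,"ry": 0,"rz": 0},
    {"dx": 0,"dy": 0,"dz": 0,"rx": 0,"ry": 0,"rz": 0},
  ],
  gripper=0.15,
  force=45,
)

```text
time: 14.82
position: [0.6313, -0.1289, 0.0224]
tool_rot: [0.146, 0.989, 0.0, -0.001]
ft_force: [0.2, -0.4, 0.1]
grip_width: 0.032
```

```bash
python3 -c "
from h import *
go([.6312,-.1288,.0222],163.3)"
```

```text
t 14.82 pos [ 0.6313 -0.1289  0.0224] shift mm [0.1 0.  0.2] rotdeg [ 0.04 -0.09 -0.1 ] psi 163.2 grip 0.032 F [ 0.24 -0.36  0.07]
```

step_arm(
  targets=[
    {"dx": 0,"dy": 0,"dz": 0,"rx": 0,"ry": 0,"rz": 0},
    {"dx": 0,"dy": 0,"dz": -0.001,"rx": 0,"ry": 0,"rz": 0},
    {"dx": 0,"dy": 0,"dz": -0.02,"rx": 0,"ry": 0,"rz": 0},
    {"dx": 0,"dy": 0,"dz": -0.06,"rx": 0,"ry": 0,"rz": 0},
    {"dx": 0,"dy": 0,"dz": -0.1,"rx": 0,"ry": 0,"rz": 0},
  ],
)

```text
time: 15.45
position: [0.6315, -0.129, 0.1244]
tool_rot: [0.146, 0.989, 0.0, -0.0]
ft_force: [0.6, 1.1, -0.3]
grip_width: 0.0299
```

```bash
python3 -c "
from h import *
over([.5628,.0943,.1318],(-.046,-.061),.020,.045)"
```

```text
t 15.45 pos [ 0.6315 -0.129   0.1244] shift mm [ 86.5 191.  -50.5] rotdeg [-4.06 -1.58 -0.1 ] psi 163.2 grip 0.0299 F [ 0.56  1.13 -0.34]
```

step_arm(
  targets=[
    {"dx": 0.015,"dy": 0.035,"dz": -0.025,"rx": -0.5,"ry": -0.2,"rz": 0},
    {"dx": 0.035,"dy": 0.08,"dz": -0.05,"rx": -1.5,"ry": -0.6,"rz": 0},
    {"dx": 0.055,"dy": 0.125,"dz": -0.051,"rx": -2.5,"ry": -1,"rz": 0},
    {"dx": 0.075,"dy": 0.17,"dz": -0.051,"rx": -4,"ry": -1.6,"rz": 0},
    {"dx": 0.0865,"dy": 0.191,"dz": -0.051,"rx": -4,"ry": -1.6,"rz": 0},
  ],
)

```text
time: 16.08
position: [0.603, 0.0811, 0.1772]
tool_rot: [0.145, 0.989, 0.033, 0.019]
ft_force: [-0.1, 0.6, 0.2]
grip_width: 0.03
```

step_arm(
  targets=[
    {"dx": 0,"dy": 0,"dz": 0,"rx": 0,"ry": 0,"rz": 0},
    {"dx": 0,"dy": 0,"dz": 0,"rx": 0,"ry": 0,"rz": 0},
    {"dx": 0,"dy": 0,"dz": 0,"rx": 0,"ry": 0,"rz": 0},
    {"dx": 0,"dy": 0,"dz": 0,"rx": 0,"ry": 0,"rz": 0},
    {"dx": 0,"dy": 0,"dz": 0,"rx": 0,"ry": 0,"rz": 0},
  ],
)

```text
time: 16.7
position: [0.6032, 0.0804, 0.1771]
tool_rot: [0.146, 0.989, 0.033, 0.019]
ft_force: [0.5, 0.2, -1.0]
grip_width: 0.03
```

```bash
cat > v.py <<'E'
import sys
from h import *
tag=sys.argv[1]; rad=float(sys.argv[2]); h=float(sys.argv[3])
w=shot('wrist',tag); over([.5628,.0943,.1318],(-.046,-.061),.020,.045)
o=telemetry.get_obs();p=o['position'];Rt=R.from_quat(o['tool_rot']).as_matrix()
ax=np.array([-.046,-.061,1]);ax/=np.linalg.norm(ax)
E=np.array([.5628,.0943,.1318]); print('pred end px',proj(w,E))
print('ring front pred top/bottom',proj(w,p+Rt@[rad,0,.0223-h]).round(1),proj(w,p+Rt@[rad,0,.0223]).round(1),'sides at x=3',proj(w,p+Rt@[.003,-rad,.0223-h]).round(1),proj(w,p+Rt@[.003,rad,.0223-h]).round(1),'bore front',proj(w,p+Rt@[.007,0,.0223-h]).round(1))
cv2.imwrite(f'pics/{tag}c.png',cv2.resize(w['img'][100:270,200:370],None,fx=3.5,fy=3.5,interpolation=cv2.INTER_CUBIC))
P=cloud(w); Z=P[...,2]
m=((Z>.126)&(Z<.139)).astype(np.uint8); m[:,:230]=0;m[:,340:]=0;m[:90]=0;m[215:]=0
m=cv2.morphologyEx(m,cv2.MORPH_OPEN,np.ones((5,5)));cs,_=cv2.findContours(m,0,1);k=max(cs,key=cv2.contourArea);e=cv2.fitEllipse(cv2.convexHull(k)); print('end seen',np.round(e[0],1),np.round(e[1],1))
E
python3 v.py wv4 .016 .010
```

```text
t 16.75 pos [0.6031 0.0806 0.1771] shift mm [-1.3 -1.6  1.8] rotdeg [-0.02  0.05 -0.04] psi 163.2 grip 0.0299 F [-0.59 -0.59  0.06]
pred end px [278.91917181 170.91432933]
ring front pred top/bottom [281.5 231.1] [281.6 225.5] sides at x=3 [251.8 254.1] [311.2 254.1] bore front [281.5 247.1]
end seen [280.6 171. ] [19.6 20.3]
```

View pics/wv4c.png

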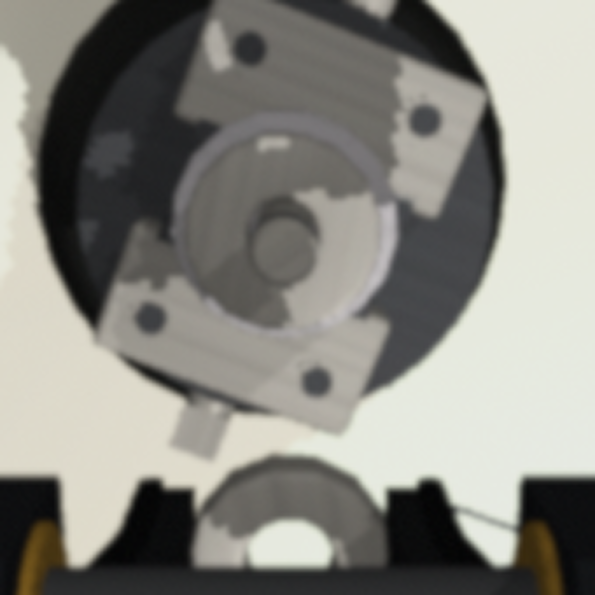

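```bash
python3 - <<'E'
from h import *
from scipy.optimize import least_squares
for tag,rad,h,o in [('wv4',.016,.010,telemetry.get_obs())]:
    w=load(tag);p=o['position'];Rt=R.from_quat(o['tool_rot']).as_matrix()
    T=(cloud(w)-p)@Rt
    im=cv2.cvtColor(w['img'],cv2.COLOR_BGR2GRAY)
    m=(abs(T[...,1])<.017)&(T[...,2]>0)&(T[...,2]<.03)&(T[...,0]>-.003); m[:220]=False; m[262:]=False
    q=T[m]; print(m.sum(),np.percentile(q,[1,50,99],axis=0).round(4))
    A=np.c_[q[:,:2],np.ones(len(q))]
    f=q[q[:,0]<.012]; A=np.c_[f[:,:2],np.ones(len(f))]; co=np.linalg.lstsq(A,f[:,2],rcond=None)[0]; print('top plane',co.round(4))
    col=im[215:265,283]; print(col.tolist()); print((w['depth'][215:265,283]*1000).round(0).astype(int).tolist())
    print([proj(w,p+Rt@[x,0,.0123])[1].round(1) for x in (.004,.006,.007,.008,.014,.016)])
cv2.imwrite('pics/wv4d.png',cv2.resize(w['img'][215:270,240:325],None,fx=9,fy=9,interpolation=cv2.INTER_CUBIC))
E
```

```text
1404 [[-0.001  -0.0163  0.0018]
 [ 0.0082  0.0003  0.0122]
 [ 0.0146  0.0164  0.0196]]
top plane [-0.0113  0.0083  0.0119]
[170, 170, 169, 166, 176, 198, 214, 219, 220, 220, 221, 225, 227, 223, 193, 135, 89, 78, 83, 94, 107, 111, 109, 106, 104, 104, 102, 102, 102, 100, 100, 100, 114, 160, 210, 228, 231, 231, 231, 231, 231, 231, 232, 231, 230, 223, 186, 117, 57, 40]
[248, 249, 249, 249, 249, 334, 334, 335, 335, 336, 335, 336, 337, 337, 337, 170, 170, 167, 166, 165, 165, 163, 164, 164, 165, 164, 165, 165, 166, 166, 166, 166, 167, 167, 345, 345, 344, 345, 345, 346, 345, 347, 346, 347, 346, 347, 349, 85, 83, 84]
[np.float64(252.3), np.float64(248.9), np.float64(247.1), np.float64(245.4), np.float64(234.7), np.float64(231.1)]
```

View pics/wv4d.png

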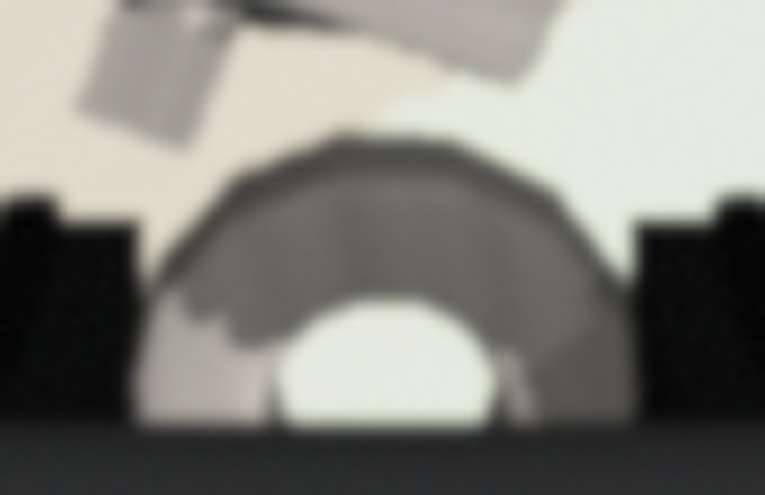

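The ring is held. It's drawn faceted, so its offset along tool x is uncertain, roughly −1 mm. I'll insert with that offset and check by feel at the shaft end.

```bash
python3 -c "
from h import *
over([.5628,.0943,.1318],(-.046,-.061),.003,0.0,xo=-.001)"
```

```text
t 16.75 pos [0.6031 0.0806 0.1771] shift mm [44.7 -1.7 18.8] rotdeg [-0.02  0.05 -0.04] psi 163.2 grip 0.0299 F [-0.59 -0.59  0.06]
```

step_arm(
  targets=[
    {"dx": 0.02,"dy": -0.0008,"dz": 0.0,"rx": 0,"ry": 0,"rz": 0},
    {"dx": 0.038,"dy": -0.0016,"dz": 0.003,"rx": 0,"ry": 0,"rz": 0},
    {"dx": 0.0447,"dy": -0.0017,"dz": 0.01,"rx": 0,"ry": 0,"rz": 0},
    {"dx": 0.0447,"dy": -0.0017,"dz": 0.017,"rx": 0,"ry": 0,"rz": 0},
    {"dx": 0.0447,"dy": -0.0017,"dz": 0.0188,"rx": 0,"ry": 0,"rz": 0},
  ],
)

```text
time: 17.38
position: [0.5613, 0.0929, 0.1563]
tool_rot: [0.145, 0.989, 0.033, 0.019]
ft_force: [0.5, 0.3, -1.0]
grip_width: 0.0297
```

```bash
python3 -c "
from h import *
over([.5628,.0943,.1318],(-.046,-.061),-.005,0.0,xo=-.001)"
```

```text
t 17.38 pos [0.5613 0.0929 0.1563] shift mm [0.6 0.  7.3] rotdeg [-0.02  0.05 -0.04] psi 163.2 grip 0.0297 F [ 0.53  0.27 -1.  ]
```

step_arm(
  targets=[
    {"dx": 0.0006,"dy": 0,"dz": 0.0005,"rx": 0,"ry": 0,"rz": 0},
    {"dx": 0.0006,"dy": 0,"dz": 0.0015,"rx": 0,"ry": 0,"rz": 0},
    {"dx": 0.0006,"dy": 0,"dz": 0.0022,"rx": 0,"ry": 0,"rz": 0},
    {"dx": 0.0006,"dy": 0,"dz": 0.003,"rx": 0,"ry": 0,"rz": 0},
    {"dx": 0.0006,"dy": 0,"dz": 0.0037,"rx": 0,"ry": 0,"rz": 0},
  ],
)

```text
time: 18.0
position: [0.561, 0.0932, 0.1527]
tool_rot: [0.145, 0.989, 0.033, 0.019]
ft_force: [-0.6, 1.4, 0.1]
grip_width: 0.0298
```

```bash
python3 -c "
from h import *
over([.5628,.0943,.1318],(-.046,-.061),-.005,0.0,xo=-.001)"
```

```text
t 18.0 pos [0.561  0.0932 0.1527] shift mm [0.1 0.  3.7] rotdeg [-0.02  0.07 -0.04] psi 163.2 grip 0.0298 F [-0.58  1.35  0.09]
```

step_arm(
  targets=[
    {"dx": 0,"dy": 0,"dz": 0.0007,"rx": 0,"ry": 0,"rz": 0},
    {"dx": 0,"dy": 0,"dz": 0.0014,"rx": 0,"ry": 0,"rz": 0},
    {"dx": 0,"dy": 0,"dz": 0.002,"rx": 0,"ry": 0,"rz": 0},
    {"dx": 0,"dy": 0,"dz": 0.0026,"rx": 0,"ry": 0,"rz": 0},
    {"dx": 0,"dy": 0,"dz": 0.0032,"rx": 0,"ry": 0,"rz": 0},
  ],
)

```text
time: 18.62
position: [0.5611, 0.0934, 0.1494]
tool_rot: [0.145, 0.989, 0.033, 0.019]
ft_force: [-0.5, 0.3, -0.4]
grip_width: 0.0298
```

```bash
python3 -c "
from h import *
over([.5628,.0943,.1318],(-.046,-.061),-.020,0.0,xo=-.001)"
```

```text
t 18.62 pos [0.5611 0.0934 0.1494] shift mm [ 0.1  0.1 15.4] rotdeg [-0.02  0.06 -0.04] psi 163.2 grip 0.0298 F [-0.45  0.31 -0.4 ]
```

It's in freely. Descending further; contact is expected at about 25 mm.

step_arm(
  targets=[
    {"dx": 0,"dy": 0,"dz": 0.004,"rx": 0,"ry": 0,"rz": 0},
    {"dx": 0,"dy": 0,"dz": 0.008,"rx": 0,"ry": 0,"rz": 0},
    {"dx": 0,"dy": 0,"dz": 0.012,"rx": 0,"ry": 0,"rz": 0},
    {"dx": 0,"dy": 0,"dz": 0.015,"rx": 0,"ry": 0,"rz": 0},
    {"dx": 0,"dy": 0,"dz": 0.016,"rx": 0,"ry": 0,"rz": 0},
  ],
)

```text
time: 19.25
position: [0.5617, 0.0944, 0.1331]
tool_rot: [0.146, 0.989, 0.033, 0.019]
ft_force: [0.5, 0.1, -0.9]
grip_width: 0.0299
```

```bash
python3 -c "
from h import *
over([.5628,.0943,.1318],(-.046,-.061),-.03,0.0,xo=-.001)"
```

```text
t 19.25 pos [0.5617 0.0944 0.1331] shift mm [-0.   0.1  9.1] rotdeg [-0.03  0.04 -0.04] psi 163.2 grip 0.0299 F [ 0.48  0.06 -0.86]
```

step_arm(
  targets=[
    {"dx": 0,"dy": 0,"dz": 0.003,"rx": 0,"ry": 0,"rz": 0},
    {"dx": 0,"dy": 0,"dz": 0.006,"rx": 0,"ry": 0,"rz": 0},
    {"dx": 0,"dy": 0,"dz": 0.0078,"rx": 0,"ry": 0,"rz": 0},
    {"dx": 0,"dy": 0,"dz": 0.0084,"rx": 0,"ry": 0,"rz": 0},
    {"dx": 0,"dy": 0,"dz": 0.0088,"rx": 0,"ry": 0,"rz": 0},
  ],
)

```text
time: 19.88
position: [0.5622, 0.095, 0.1244]
tool_rot: [0.145, 0.989, 0.033, 0.019]
ft_force: [-0.5, -0.6, 0.2]
grip_width: 0.0295
```

step_arm(
  targets=[
    {"dx": 0,"dy": 0,"dz": 0.0002,"rx": 0,"ry": 0,"rz": 0},
    {"dx": 0,"dy": 0,"dz": 0.0003,"rx": 0,"ry": 0,"rz": 0},
    {"dx": 0,"dy": 0,"dz": 0.0004,"rx": 0,"ry": 0,"rz": 0},
    {"dx": 0,"dy": 0,"dz": 0.0005,"rx": 0,"ry": 0,"rz": 0},
    {"dx": 0,"dy": 0,"dz": 0.0006,"rx": 0,"ry": 0,"rz": 0},
  ],
)

```text
time: 20.5
position: [0.5622, 0.095, 0.124]
tool_rot: [0.145, 0.989, 0.033, 0.019]
ft_force: [-0.8, -0.1, 3.5]
grip_width: 0.0298
```

Contact is at the expected height. Pressing to about 10 N.

step_arm(
  targets=[
    {"dx": 0,"dy": 0,"dz": 0.0006,"rx": 0,"ry": 0,"rz": 0},
    {"dx": 0,"dy": 0,"dz": 0.0009,"rx": 0,"ry": 0,"rz": 0},
    {"dx": 0,"dy": 0,"dz": 0.001,"rx": 0,"ry": 0,"rz": 0},
    {"dx": 0,"dy": 0,"dz": 0.001,"rx": 0,"ry": 0,"rz": 0},
    {"dx": 0,"dy": 0,"dz": 0.001,"rx": 0,"ry": 0,"rz": 0},
  ],
)

```text
time: 21.12
position: [0.5623, 0.095, 0.124]
tool_rot: [0.145, 0.989, 0.033, 0.019]
ft_force: [-2.4, -0.7, 8.0]
grip_width: 0.03
```

```bash
python3 -c "
from h import *
over([.5628,.0943,.1318],(-.046,-.061),-.03,0.0,xo=-.001)"
```

```text
t 21.12 pos [0.5623 0.095  0.124 ] shift mm [ 0.1  0.1 -0.1] rotdeg [-0.02  0.08 -0.03] psi 163.2 grip 0.03 F [-2.41 -0.68  8.  ]
```

step_arm(
  targets=[
    {"dx": 0,"dy": 0,"dz": 0.0,"rx": 0,"ry": 0,"rz": 0},
    {"dx": 0,"dy": 0,"dz": 0.0,"rx": 0,"ry": 0,"rz": 0},
    {"dx": 0,"dy": 0,"dz": 0.0,"rx": 0,"ry": 0,"rz": 0},
    {"dx": 0,"dy": 0,"dz": 0.0,"rx": 0,"ry": 0,"rz": 0},
    {"dx": 0,"dy": 0,"dz": -0.002,"rx": 0,"ry": 0,"rz": 0},
  ],
  gripper=0.6,
)

```text
time: 21.75
position: [0.562, 0.0949, 0.1258]
tool_rot: [0.145, 0.989, 0.033, 0.019]
ft_force: [0.2, -0.4, 0.1]
grip_width: 0.0521
```

step_arm(
  targets=[
    {"dx": 0,"dy": 0,"dz": -0.008,"rx": 0,"ry": 0,"rz": 0},
    {"dx": 0,"dy": 0,"dz": -0.025,"rx": 0,"ry": 0,"rz": 0},
    {"dx": 0,"dy": 0,"dz": -0.05,"rx": 0,"ry": 0,"rz": 0},
    {"dx": -0.01,"dy": 0,"dz": -0.07,"rx": 0,"ry": 0,"rz": 0},
    {"dx": -0.035,"dy": 0,"dz": -0.075,"rx": 0,"ry": 0,"rz": 0},
  ],
)

```text
time: 22.38
position: [0.5924, 0.0804, 0.2046]
tool_rot: [0.145, 0.989, 0.033, 0.02]
ft_force: [0.4, 0.2, 0.2]
grip_width: 0.0524
```

```bash
python3 - <<'E'
from h import *
w=shot('wrist','wv5'); go([.546,-.281,.11],163.3)
# tall things near small ring, from side/top clouds
for t in ['top0','side0']:
    P=cloud(load(t)).reshape(-1,3); m=(abs(P[:,0]-.546)<.2)&(P[:,1]<-.281+.25)&(P[:,1]>-.55)&(P[:,2]>.06)&(P[:,2]<.6); q=P[m]; print(t,m.sum(), q.min(0) if len(q) else '', q.max(0) if len(q) else '')
cv2.imwrite('pics/wv5c.png',cv2.resize(w['img'][100:240,200:370],None,fx=4,fy=4,interpolation=cv2.INTER_CUBIC))
E
```

```text
t 22.43 pos [0.5974 0.0788 0.2054] shift mm [ -51.3 -365.4   71.1] rotdeg [ 4.16  2.17 -0.05] psi 163.2 grip 0.0525 F [ 2.31 -0.81  0.91]
top0 2924 [ 0.62872906 -0.54995608  0.06026126] [ 0.74597444 -0.45529614  0.16372222]
side0 606 [ 0.66693808 -0.5021529   0.08341531] [ 0.74599684 -0.45597477  0.16226831]
```

View pics/wv5c.png

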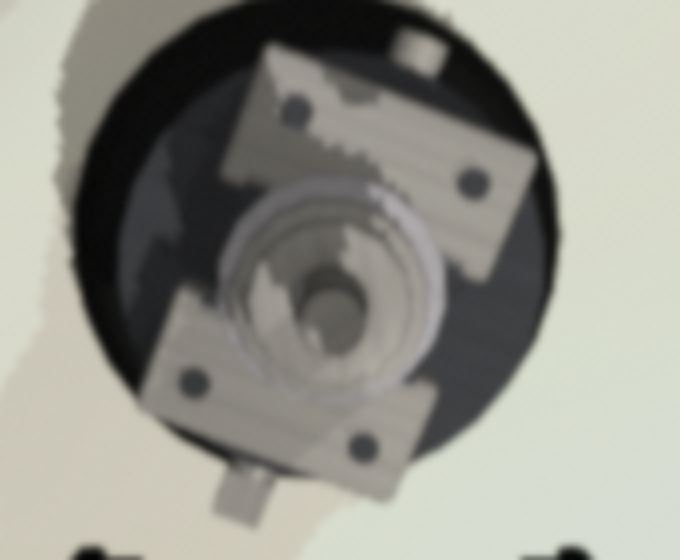

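Large and medium are stacked concentrically, and the tall box is well clear. On to the small ring.

step_arm(
  targets=[
    {"dx": -0.006,"dy": -0.045,"dz": 0.0,"rx": 1,"ry": 0.5,"rz": 0},
    {"dx": -0.014,"dy": -0.1,"dz": 0.0,"rx": 2,"ry": 1,"rz": 0},
    {"dx": -0.022,"dy": -0.158,"dz": 0.01,"rx": 3,"ry": 1.5,"rz": 0},
    {"dx": -0.03,"dy": -0.215,"dz": 0.025,"rx": 4.2,"ry": 2.2,"rz": 0},
    {"dx": -0.038,"dy": -0.272,"dz": 0.045,"rx": 4.2,"ry": 2.2,"rz": 0},
  ],
  gripper=0.7,
)

```text
time: 23.05
position: [0.5587, -0.191, 0.1431]
tool_rot: [0.145, 0.989, -0.001, 0.001]
ft_force: [0.8, 0.4, 0.8]
grip_width: 0.0608
```

```bash
python3 -c "
from h import *
go([.546,-.281,.11],163.3)"
```

```text
t 23.05 pos [ 0.5587 -0.191   0.1431] shift mm [-13.6 -89.8  33.2] rotdeg [-0.07  0.12 -0.02] psi 163.3 grip 0.0608 F [0.8  0.37 0.82]
```

step_arm(
  targets=[
    {"dx": -0.007,"dy": -0.05,"dz": 0.018,"rx": 0,"ry": 0,"rz": 0},
    {"dx": -0.0135,"dy": -0.088,"dz": 0.033,"rx": 0,"ry": 0,"rz": 0},
    {"dx": -0.0135,"dy": -0.09,"dz": 0.033,"rx": 0,"ry": 0,"rz": 0},
    {"dx": -0.0135,"dy": -0.09,"dz": 0.033,"rx": 0,"ry": 0,"rz": 0},
    {"dx": -0.0135,"dy": -0.09,"dz": 0.033,"rx": 0,"ry": 0,"rz": 0},
  ],
)

```text
time: 23.68
position: [0.5461, -0.2797, 0.111]
tool_rot: [0.145, 0.989, -0.001, 0.001]
ft_force: [0.5, 0.3, 0.2]
grip_width: 0.0607
```

```bash
python3 - <<'E'
from h import *
w=shot('wrist','ws1'); go([.546,-.281,.0225],163.3)
u=proj(w,[.546,-.281,.010]);print(u); ringfit(w,*u,.010,35)
E
```

```text
t 23.73 pos [ 0.5462 -0.2798  0.111 ] shift mm [ 0.  -1.1 88.5] rotdeg [-0.07  0.14  0.08] psi 163.4 grip 0.061 F [ 0.37 -0.08  0.18]
[280.44189829 215.55419761]
outer px [280.1 215.5] axes [30.2 30.9] ctr [ 0.5459 -0.2813  0.01  ]
bore px [280.  215.6] axes [16.6 17.6] ctr [ 0.546  -0.2814  0.01  ]
```

View pics/ws1.png

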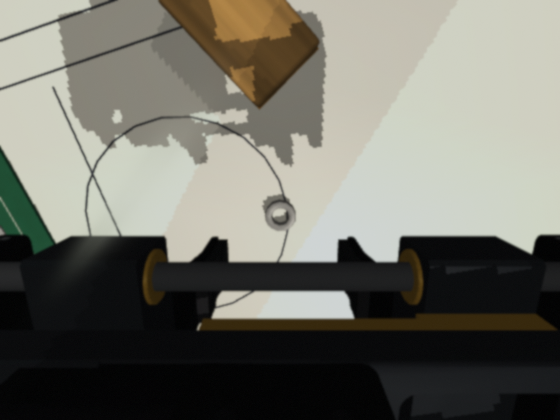

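The small ring is at (280,215.5), giving (0.5457,-0.2825). The size matches 26/14 mm.

```bash
python3 -c "
from h import *
go([.5457,-.2825,.0222],163.3)"
```

```text
t 23.73 pos [ 0.5462 -0.2798  0.111 ] shift mm [-0.1 -2.6 88.8] rotdeg [-0.07  0.14  0.08] psi 163.4 grip 0.061 F [ 0.37 -0.08  0.18]
```

step_arm(
  targets=[
    {"dx": 0,"dy": -0.0026,"dz": 0.03,"rx": 0,"ry": 0,"rz": 0},
    {"dx": 0,"dy": -0.0026,"dz": 0.06,"rx": 0,"ry": 0.1,"rz": 0},
    {"dx": 0,"dy": -0.0026,"dz": 0.08,"rx": 0,"ry": 0.1,"rz": 0},
    {"dx": -0.0001,"dy": -0.0026,"dz": 0.0886,"rx": 0,"ry": 0.1,"rz": 0},
    {"dx": -0.0001,"dy": -0.0026,"dz": 0.0886,"rx": 0,"ry": 0.1,"rz": 0},
  ],
)

```text
time: 24.35
position: [0.5458, -0.2821, 0.0223]
tool_rot: [0.144, 0.99, -0.001, 0.0]
ft_force: [0.1, -0.5, 0.4]
grip_width: 0.061
```

step_arm(
  targets=[
    {"dx": 0,"dy": 0,"dz": 0,"rx": 0,"ry": 0,"rz": 0},
    {"dx": 0,"dy": 0,"dz": 0,"rx": 0,"ry": 0,"rz": 0},
    {"dx": 0,"dy": 0,"dz": 0,"rx": 0,"ry": 0,"rz": 0},
    {"dx": 0,"dy": 0,"dz": 0,"rx": 0,"ry": 0,"rz": 0},
    {"dx": 0,"dy": 0,"dz": 0,"rx": 0,"ry": 0,"rz": 0},
  ],
  gripper=0.1,
  force=45,
)

```text
time: 24.98
position: [0.5459, -0.2822, 0.0225]
tool_rot: [0.144, 0.99, -0.001, 0.0]
ft_force: [-0.6, -0.2, 1.2]
grip_width: 0.0238
```

```bash
python3 -c "
from h import *
go([.5457,-.2825,.0222],163.3)"
```

```text
t 24.98 pos [ 0.5459 -0.2822  0.0225] shift mm [ 0.1 -0.3  0.3] rotdeg [-0.07  0.04  0.1 ] psi 163.4 grip 0.0238 F [-0.6  -0.2   1.23]
```

step_arm(
  targets=[
    {"dx": 0,"dy": 0,"dz": 0,"rx": 0,"ry": 0,"rz": 0},
    {"dx": 0,"dy": 0,"dz": -0.001,"rx": 0,"ry": 0,"rz": 0},
    {"dx": 0,"dy": 0.005,"dz": -0.03,"rx": 0,"ry": 0,"rz": 0},
    {"dx": 0,"dy": 0.03,"dz": -0.08,"rx": 0,"ry": 0,"rz": 0},
    {"dx": 0,"dy": 0.06,"dz": -0.13,"rx": 0,"ry": 0,"rz": 0},
  ],
)

```text
time: 25.6
position: [0.5628, -0.2243, 0.1533]
tool_rot: [0.145, 0.989, -0.0, -0.0]
ft_force: [1.0, 0.2, 0.2]
grip_width: 0.0234
```

```bash
python3 -c "
from h import *
over([.5628,.0943,.1318],(-.046,-.061),.020,.045)"
```

```text
t 25.6 pos [ 0.5628 -0.2243  0.1533] shift mm [ 47.6 302.1 -22.2] rotdeg [-4.15 -1.53  0.02] psi 163.3 grip 0.0234 F [1.   0.17 0.16]
```

step_arm(
  targets=[
    {"dx": -0.01,"dy": 0.05,"dz": -0.02,"rx": 0,"ry": 0,"rz": 0},
    {"dx": -0.02,"dy": 0.11,"dz": -0.024,"rx": -1,"ry": -0.4,"rz": 0},
    {"dx": -0.01,"dy": 0.17,"dz": -0.024,"rx": -2,"ry": -0.8,"rz": 0},
    {"dx": 0.015,"dy": 0.225,"dz": -0.024,"rx": -3,"ry": -1.2,"rz": 0},
    {"dx": 0.035,"dy": 0.27,"dz": -0.024,"rx": -4.1,"ry": -1.5,"rz": 0},
  ],
)

```text
time: 26.22
position: [0.6059, 0.0469, 0.1768]
tool_rot: [0.144, 0.989, 0.033, 0.018]
ft_force: [0.7, -0.4, -0.8]
grip_width: 0.0238
```

```bash
python3 -c "
from h import *
over([.5628,.0943,.1318],(-.046,-.061),.020,.045)"
```

```text
t 26.23 pos [0.6059 0.0469 0.1768] shift mm [11.1 29.8  3.5] rotdeg [-0.01 -0.08  0.09] psi 163.3 grip 0.0238 F [ 0.74 -0.41 -0.83]
```

step_arm(
  targets=[
    {"dx": 0.007,"dy": 0.02,"dz": 0.002,"rx": 0,"ry": 0,"rz": 0},
    {"dx": 0.011,"dy": 0.03,"dz": 0.003,"rx": 0,"ry": 0,"rz": 0},
    {"dx": 0.011,"dy": 0.03,"dz": 0.003,"rx": 0,"ry": 0,"rz": 0},
    {"dx": 0.011,"dy": 0.03,"dz": 0.003,"rx": 0,"ry": 0,"rz": 0},
    {"dx": 0.011,"dy": 0.03,"dz": 0.003,"rx": 0,"ry": 0,"rz": 0},
  ],
)

```text
time: 26.85
position: [0.6043, 0.0777, 0.1757]
tool_rot: [0.145, 0.989, 0.033, 0.018]
ft_force: [-0.0, 0.4, -0.3]
grip_width: 0.0241
```

```bash
python3 v.py wv6 .013 .010; python3 - <<'E'
from h import *
w=load('wv6'); cv2.imwrite('pics/wv6d.png',cv2.resize(w['img'][215:270,240:325],None,fx=9,fy=9,interpolation=cv2.INTER_CUBIC))
im=cv2.cvtColor(w['img'],cv2.COLOR_BGR2GRAY);print(im[215:265,283].tolist()); print((w['depth'][215:265,283]*1000).astype(int).tolist())
o=telemetry.get_obs();p=o['position'];Rt=R.from_quat(o['tool_rot']).as_matrix()
print([(x,proj(w,p+Rt@[x,0,.0125])[1].round(1)) for x in (.004,.006,.007,.008,.010,.0125,.014)])
E
```

```text
t 26.9 pos [0.6043 0.0778 0.1757] shift mm [0.7 0.8 0.6] rotdeg [-0.02 -0.06 -0.  ] psi 163.2 grip 0.0235 F [ 0.39  0.08 -0.15]
pred end px [282.89577387 168.12462294]
ring front pred top/bottom [281.4 236.6] [281.5 230.6] sides at x=3 [257.3 254.1] [305.6 254.1] bore front [281.4 247.2]
end seen [284.5 168.3] [19.9 20.3]
[162, 150, 162, 197, 215, 218, 219, 219, 219, 219, 219, 220, 224, 227, 230, 230, 230, 222, 187, 128, 85, 76, 78, 84, 96, 106, 106, 104, 101, 99, 96, 100, 137, 192, 223, 230, 231, 231, 231, 231, 230, 231, 231, 231, 230, 222, 185, 116, 57, 40]
[246, 248, 318, 334, 332, 333, 332, 333, 333, 334, 334, 334, 335, 335, 334, 336, 336, 337, 336, 172, 169, 168, 166, 166, 166, 165, 165, 165, 166, 165, 165, 166, 166, 341, 340, 343, 342, 343, 343, 344, 0, 344, 345, 345, 344, 346, 346, 84, 84, 84]
[(0.004, np.float64(252.3)), (0.006, np.float64(248.8)), (0.007, np.float64(247.0)), (0.008, np.float64(245.3)), (0.01, np.float64(241.8)), (0.0125, np.float64(237.3)), (0.014, np.float64(234.7))]
```

View pics/wv6d.png

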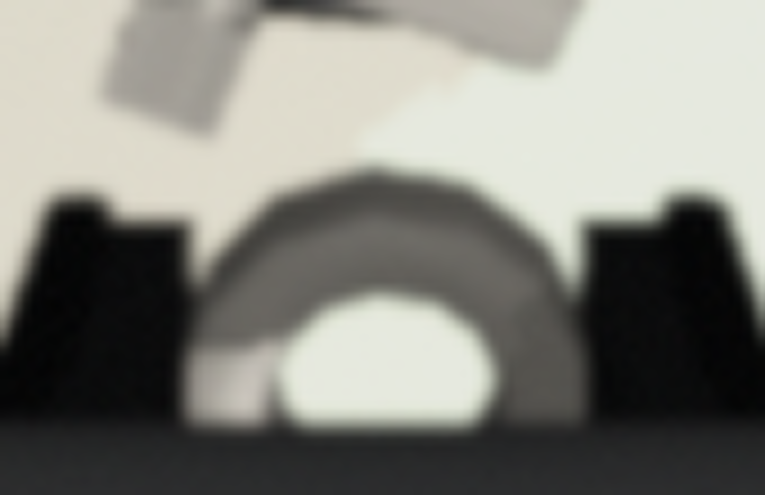

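The medium ring went in with its bore front edge at 248 and xo −1.0 mm. The small ring's edge is at 247.3, so I'll use −0.7 mm. The end bias is again +1.6 px, as for the ring.

```bash
python3 -c "
from h import *
over([.5628,.0943,.1318],(-.046,-.061),.003,0.0,xo=-.0007,tool2bot=.0225)"
```

```text
t 26.9 pos [0.6043 0.0778 0.1757] shift mm [46.3  0.8 17.4] rotdeg [-0.02 -0.06 -0.  ] psi 163.2 grip 0.0235 F [ 0.39  0.08 -0.15]
```

step_arm(
  targets=[
    {"dx": 0.02,"dy": 0.0004,"dz": 0.0,"rx": 0,"ry": 0,"rz": 0},
    {"dx": 0.04,"dy": 0.0008,"dz": 0.003,"rx": 0,"ry": 0,"rz": 0},
    {"dx": 0.0463,"dy": 0.0008,"dz": 0.01,"rx": 0,"ry": 0,"rz": 0},
    {"dx": 0.0463,"dy": 0.0008,"dz": 0.016,"rx": 0,"ry": 0,"rz": 0},
    {"dx": 0.0463,"dy": 0.0008,"dz": 0.0174,"rx": 0,"ry": 0,"rz": 0},
  ],
)

```text
time: 27.52
position: [0.5618, 0.0926, 0.1567]
tool_rot: [0.145, 0.989, 0.033, 0.018]
ft_force: [0.8, 0.6, -0.3]
grip_width: 0.024
```

```bash
python3 -c "
from h import *
over([.5628,.0943,.1318],(-.046,-.061),-.002,0.0,xo=-.0007,tool2bot=.0225)"
```

```text
t 27.52 pos [0.5618 0.0926 0.1567] shift mm [0.9 0.1 4.5] rotdeg [-0.02 -0.05 -0.03] psi 163.2 grip 0.024 F [ 0.81  0.62 -0.29]
```

step_arm(
  targets=[
    {"dx": 0.0009,"dy": 0.0001,"dz": 0.0005,"rx": 0,"ry": 0,"rz": 0},
    {"dx": 0.0009,"dy": 0.0001,"dz": 0.0015,"rx": 0,"ry": 0,"rz": 0},
    {"dx": 0.0009,"dy": 0.0001,"dz": 0.0025,"rx": 0,"ry": 0,"rz": 0},
    {"dx": 0.0009,"dy": 0.0001,"dz": 0.0034,"rx": 0,"ry": 0,"rz": 0},
    {"dx": 0.0009,"dy": 0.0001,"dz": 0.0042,"rx": 0,"ry": 0,"rz": 0},
  ],
)

```text
time: 28.15
position: [0.5611, 0.0933, 0.1525]
tool_rot: [0.145, 0.989, 0.033, 0.018]
ft_force: [0.0, -0.2, -1.2]
grip_width: 0.0237
```

step_arm(
  targets=[
    {"dx": 0,"dy": 0,"dz": 0.0007,"rx": 0,"ry": 0,"rz": 0},
    {"dx": 0,"dy": 0,"dz": 0.0014,"rx": 0,"ry": 0,"rz": 0},
    {"dx": 0,"dy": 0,"dz": 0.0021,"rx": 0,"ry": 0,"rz": 0},
    {"dx": 0,"dy": 0,"dz": 0.0028,"rx": 0,"ry": 0,"rz": 0},
    {"dx": 0,"dy": 0,"dz": 0.0034,"rx": 0,"ry": 0,"rz": 0},
  ],
)

```text
time: 28.78
position: [0.5613, 0.0934, 0.1491]
tool_rot: [0.145, 0.989, 0.033, 0.018]
ft_force: [-0.1, 0.7, -1.1]
grip_width: 0.0236
```

```bash
python3 -c "
from h import *
over([.5628,.0943,.1318],(-.046,-.061),-.02,0.0,xo=-.0007,tool2bot=.0225)"
```

```text
t 28.77 pos [0.5613 0.0934 0.1491] shift mm [-0.   0.  14.8] rotdeg [-0.02 -0.04 -0.02] psi 163.2 grip 0.0236 F [-0.13  0.75 -1.09]
```

It's on freely. Lowering to just short of contact.

step_arm(
  targets=[
    {"dx": 0,"dy": 0,"dz": 0.004,"rx": 0,"ry": 0,"rz": 0},
    {"dx": 0,"dy": 0,"dz": 0.0085,"rx": 0,"ry": 0,"rz": 0},
    {"dx": 0,"dy": 0,"dz": 0.012,"rx": 0,"ry": 0,"rz": 0},
    {"dx": 0,"dy": 0,"dz": 0.0138,"rx": 0,"ry": 0,"rz": 0},
    {"dx": 0,"dy": 0,"dz": 0.0143,"rx": 0,"ry": 0,"rz": 0},
  ],
)

```text
time: 29.4
position: [0.5619, 0.0943, 0.1346]
tool_rot: [0.145, 0.989, 0.033, 0.018]
ft_force: [0.2, -1.0, -0.9]
grip_width: 0.024
```

step_arm(
  targets=[
    {"dx": 0,"dy": 0,"dz": 0.0002,"rx": 0,"ry": 0,"rz": 0},
    {"dx": 0,"dy": 0,"dz": 0.0003,"rx": 0,"ry": 0,"rz": 0},
    {"dx": 0,"dy": 0,"dz": 0.0004,"rx": 0,"ry": 0,"rz": 0},
    {"dx": 0,"dy": 0,"dz": 0.0006,"rx": 0,"ry": 0,"rz": 0},
    {"dx": 0,"dy": 0,"dz": 0.0007,"rx": 0,"ry": 0,"rz": 0},
  ],
)

```text
time: 30.02
position: [0.562, 0.0944, 0.1341]
tool_rot: [0.145, 0.989, 0.033, 0.018]
ft_force: [0.0, -0.5, 2.7]
grip_width: 0.0237
```

step_arm(
  targets=[
    {"dx": 0,"dy": 0,"dz": 0.0006,"rx": 0,"ry": 0,"rz": 0},
    {"dx": 0,"dy": 0,"dz": 0.0009,"rx": 0,"ry": 0,"rz": 0},
    {"dx": 0,"dy": 0,"dz": 0.0011,"rx": 0,"ry": 0,"rz": 0},
    {"dx": 0,"dy": 0,"dz": 0.0011,"rx": 0,"ry": 0,"rz": 0},
    {"dx": 0,"dy": 0,"dz": 0.0011,"rx": 0,"ry": 0,"rz": 0},
  ],
)

```text
time: 30.65
position: [0.562, 0.0944, 0.134]
tool_rot: [0.145, 0.989, 0.033, 0.018]
ft_force: [-2.5, -0.7, 7.1]
grip_width: 0.0237
```

```bash
python3 -c "
from h import *
over([.5628,.0943,.1318],(-.046,-.061),-.02,0.0,xo=-.0007,tool2bot=.0225)"
```

```text
t 30.65 pos [0.562  0.0944 0.134 ] shift mm [-0.   0.  -0.2] rotdeg [-0.02 -0.02 -0.01] psi 163.2 grip 0.0237 F [-2.53 -0.7   7.13]
```

step_arm(
  targets=[
    {"dx": 0,"dy": 0,"dz": 0.0012,"rx": 0,"ry": 0,"rz": 0},
    {"dx": 0,"dy": 0,"dz": 0.0014,"rx": 0,"ry": 0,"rz": 0},
    {"dx": 0,"dy": 0,"dz": 0.0014,"rx": 0,"ry": 0,"rz": 0},
    {"dx": 0,"dy": 0,"dz": 0.0014,"rx": 0,"ry": 0,"rz": 0},
    {"dx": 0,"dy": 0,"dz": 0.0014,"rx": 0,"ry": 0,"rz": 0},
  ],
)

```text
time: 31.28
position: [0.562, 0.0944, 0.134]
tool_rot: [0.145, 0.989, 0.033, 0.018]
ft_force: [-3.1, -0.7, 9.8]
grip_width: 0.0237
```

step_arm(
  targets=[
    {"dx": 0,"dy": 0,"dz": 0.0,"rx": 0,"ry": 0,"rz": 0},
    {"dx": 0,"dy": 0,"dz": 0.0,"rx": 0,"ry": 0,"rz": 0},
    {"dx": 0,"dy": 0,"dz": 0.0,"rx": 0,"ry": 0,"rz": 0},
    {"dx": 0,"dy": 0,"dz": 0.0,"rx": 0,"ry": 0,"rz": 0},
    {"dx": 0,"dy": 0,"dz": -0.002,"rx": 0,"ry": 0,"rz": 0},
  ],
  gripper=0.55,
)

```text
time: 31.9
position: [0.5617, 0.0943, 0.1357]
tool_rot: [0.145, 0.989, 0.033, 0.018]
ft_force: [-0.2, 0.4, 0.2]
grip_width: 0.0472
```

step_arm(
  targets=[
    {"dx": 0,"dy": 0,"dz": -0.008,"rx": 0,"ry": 0,"rz": 0},
    {"dx": 0,"dy": 0,"dz": -0.025,"rx": 0,"ry": 0,"rz": 0},
    {"dx": 0,"dy": 0,"dz": -0.05,"rx": 0,"ry": 0,"rz": 0},
    {"dx": -0.01,"dy": 0,"dz": -0.07,"rx": 0,"ry": 0,"rz": 0},
    {"dx": -0.035,"dy": 0,"dz": -0.075,"rx": 0,"ry": 0,"rz": 0},
  ],
)

```text
time: 32.52
position: [0.5922, 0.0798, 0.2146]
tool_rot: [0.145, 0.989, 0.033, 0.02]
ft_force: [0.6, -0.4, 0.0]
grip_width: 0.0481
```

step_arm(
  targets=[
    {"dx": -0.006,"dy": 0,"dz": 0,"rx": 0,"ry": 0,"rz": 0},
    {"dx": -0.006,"dy": 0,"dz": 0,"rx": 0,"ry": 0,"rz": 0},
    {"dx": -0.006,"dy": 0,"dz": 0,"rx": 0,"ry": 0,"rz": 0},
    {"dx": -0.006,"dy": 0,"dz": 0,"rx": 0,"ry": 0,"rz": 0},
    {"dx": -0.006,"dy": 0,"dz": 0,"rx": 0,"ry": 0,"rz": 0},
  ],
)

```text
time: 33.15
position: [0.5975, 0.0783, 0.2145]
tool_rot: [0.145, 0.989, 0.033, 0.019]
ft_force: [-0.8, 0.7, 0.7]
grip_width: 0.0479
```

```bash
python3 - <<'E'
from h import *
w=shot('wrist','wv7'); s=shot('side','side7'); go([0.6,.08,.2])
cv2.imwrite('pics/wv7c.png',np.hstack([cv2.resize(w['img'][100:230,215:345],(400,400),interpolation=cv2.INTER_CUBIC),cv2.resize(s['img'][160:240,230:310],(400,400),interpolation=cv2.INTER_CUBIC)]))
P=cloud(w); ax=np.array([-.046,-.061,1]);ax/=np.linalg.norm(ax);C=np.array([.5628,.0943,.1318])-ax*.077
T=P-C; h=T@ax; r=np.linalg.norm(T-h[...,None]*ax,axis=2)
for nm,a,b,exp in [('flange',.0215,.0235,35),('large',.017,.019,47),('medium',.0140,.0152,57),('small',.0085,.0115,67),('end',0,.004,77)]:
    m=(r>a)&(r<b)&(h>.03)&(h<.09); print(nm,m.sum(),(np.median(h[m])*1000).round(2),'expected',exp)
t=viewer.camera('top'); a=load('top0')['img'].astype(int); d=np.abs(t['img'].astype(int)-a).max(2)>60; cv2.imwrite('pics/top7.png',t['img'])
E
```

```text
t 33.25 pos [0.5977 0.0782 0.2146] shift mm [-1.2  1.3 14.8] rotdeg [0. 0. 0.] psi 163.3 grip 0.0479 F [ 0.13  0.26 -0.04]
flange 300 35.36 expected 35
large 326 47.2 expected 47
medium 173 56.94 expected 57
small 324 67.4 expected 67
end 95 77.38 expected 77
```

View pics/wv7c.png

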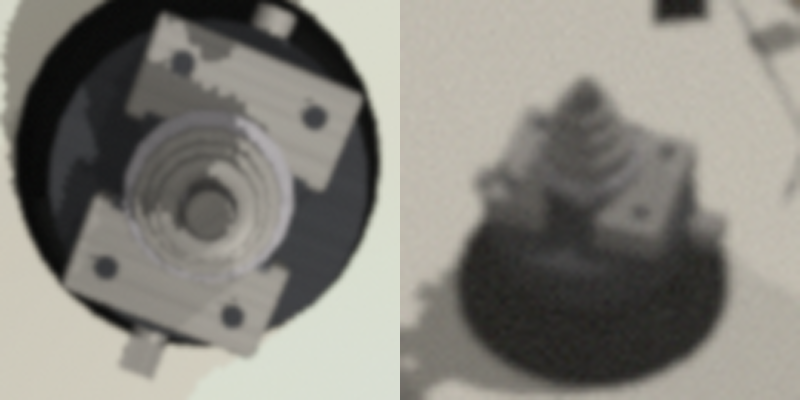

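View pics/top7.png

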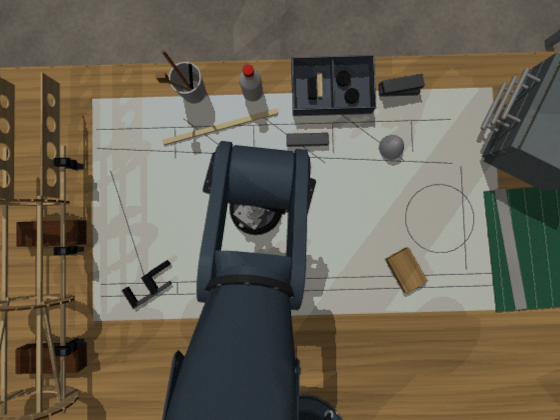

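The rings are stacked large, medium, small, with face heights of 47.2, 56.9 and 67.4 mm against 47, 57 and 67. In the top view the visible bystanders haven't moved. The nut is hidden under the arm there, but an earlier wrist view showed it in place. Handing in.

```bash
python3 -c "
from rig import robot
print(robot.hand_in())"
```

```text
the job is handed in; nothing more can be done
None
```

All three rings are on the shaft in the black vise, large against the flange, then medium, then small, and I handed the job in at about 33 s of the 72 s. No verdict was reported.

- **Placing:** each ring was lowered over the shaft in the grip, with the tool tilted to match the lean of about 4.4°. None showed contact force on the way down.
- **Pressing:** the highest wrist readings while pressing were 8.6 N for the large, 8.0 N for the medium and 9.8 N for the small. Each was then let go and stayed put.
- **Last checks:** the final wrist depth picture put the ring top faces at 47.2, 56.9 and 67.4 mm above the ball's centre, against 47, 57 and 67 mm expected. The rings look concentric in the pictures, and the gripper stands clear with no force reading.
- **Bystanders:** in the last top view the others look unmoved. The arm hid the nut there; I last saw it in its place in a wrist picture after the large ring went on.

**Measurements that disagreed:**
- The vise's base outline suggested almost no lean in x. The flange plane and shaft points both showed it, so I used those.
- The wrist camera read about 1 mm off across the jaws.
- The rings' offsets along the pads were uncertain by about 1 mm, so I checked those by feel.
- A side force of 2 to 3 N appeared while pressing; I didn't explain it.

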